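# Charge the tilted feed tube with stone blanks

## Task

Pull the feed tube's stiff slide gate out by its red tab until its window stands in line with the tube's mouth (60 mm out, where the two yellow lines meet). Then send every stone blank on the bench down into the tilted tube, each lying on its black sole with the blue nose pointing downhill. When all are in, push the gate fully shut again, and leave the other things on the bench where they are.

Things in the scene. Friction and masses are not known exactly. Their poses are not given: they have to be found in the camera images.
- tube: tilted aluminium channel on a fixed green stand. Origin: on the floor of the channel, mid-width, in the plane of the gate (170 mm above the bench); x runs downhill along it (22 degrees below level), z square to the floor, up. From x = 8 to 352 mm (rubber end stop) it is a tube 48 wide, 44 high inside (58 and 48 outside) with a 32 mm slot along its top; five blanks fit nose to tail
- apron (a point): a point on the channel floor 60 mm uphill of the gate, in the middle of the open apron (tube x -107 to -7 mm): floor 46 mm wide between two low lips that lean outward, rise 12 mm above the floor and reach 36 mm to each side. A blank laid here, nose downhill, slides by itself through the mouth and down when the gate's window is in line
- gate (a joint): m the gate stands out: 0 shut (stop), grows as it is pulled along the tube's -y (to the robot's side), stop at 0.1. Stiff: 7 N friction plus 20 N per m/s; stays put. Steel plate 6 mm thick, up to 58 mm above the channel floor, with a window 55 wide, 46 high, open to the floor: over the mouth at 0.06; pulled further it blocks again
- gate_tab (a point): middle of the top of the gate's red pull tab: 30 mm along the tube's x, 12 thick along its y, 53 high (all below this point; the plate's top bar lies 40 mm lower); 82 mm to the tube's -y from its centre line when shut; moves with the gate. Yellow lines on the gate's bar (window's middle) and on the green bridge over the mouth (54 mm above its floor) meet when 60 mm out
- blank1: stone blank, a block 66 x 40 x 36 mm (x, y, z), 0.17 to 0.31 kg, with a black waxed sole 10 mm thick; origin at the centre of its underside; +x points to its blue-dipped nose (the last 18 mm of its length), z up. It slides down the channel by itself, not on the bench. Some starts have fewer blanks (an absent one reads None)
- blank2: stone blank, a block 66 x 40 x 36 mm (x, y, z), 0.17 to 0.31 kg, with a black waxed sole 10 mm thick; origin at the centre of its underside; +x points to its blue-dipped nose (the last 18 mm of its length), z up. It slides down the channel by itself, not on the bench. Some starts have fewer blanks (an absent one reads None)
- blank3: stone blank, a block 66 x 40 x 36 mm (x, y, z), 0.17 to 0.31 kg, with a black waxed sole 10 mm thick; origin at the centre of its underside; +x points to its blue-dipped nose (the last 18 mm of its length), z up. It slides down the channel by itself, not on the bench. Some starts have fewer blanks (an absent one reads None)
- blank4: stone blank, a block 66 x 40 x 36 mm (x, y, z), 0.17 to 0.31 kg, with a black waxed sole 10 mm thick; origin at the centre of its underside; +x points to its blue-dipped nose (the last 18 mm of its length), z up. It slides down the channel by itself, not on the bench. Some starts have fewer blanks (an absent one reads None)
- blank5: stone blank, a block 66 x 40 x 36 mm (x, y, z), 0.17 to 0.31 kg, with a black waxed sole 10 mm thick; origin at the centre of its underside; +x points to its blue-dipped nose (the last 18 mm of its length), z up. It slides down the channel by itself, not on the bench. Some starts have fewer blanks (an absent one reads None)
- raw_stone: bystander: rough tan stone about 90 mm across and 54 mm high; origin under its centre
- hammer: bystander: hammer lying flat, 260 mm long; origin under the middle of its length, x along its handle towards the head
- oil_can: bystander: green bottle, 60 mm across, 130 mm high; origin under its centre

How it is judged:
By the outcome, as a careful person would: the job done as asked, in the order asked, and still so for the second after the job is handed in, with the robot touching nothing.
Of blank1, blank2, blank3, blank4, blank5 only 3 to 5 are there at a start; the rules pass over those that are not, and their reading is None.
At some moment in a run one of blank1, blank2, blank3, blank4, blank5 may be knocked a few centimetres aside while the robot is not near it.
It also fails if it takes over 210 s, if anything falls off the work surface, if the arm or the gripper's body presses on something with over 40 N, if the wrist force passes 120 N, or if a joint passes its speed limit or range.

## Robot

A 7-joint arm with a two-finger parallel gripper is mounted at the origin on the work surface. World frame = base frame: x ahead of the robot, y to its left, z up, the work surface at z = 0. Lengths are in mm, angles in rad, forces in N, time in s.
With the tool pointing down it reaches from about 400 to 850 mm from the base axis. Payload 4.4 kg.
Tool frame: the origin (TCP) lies midway between the tips of the shut fingers; the grasp point (between the pads) lies 19 mm behind it; z points along the fingers, y is the line along which they close (so a half turn about z gives the same grasp; the last joint's range is limited). The gripper opens to 94 mm and grips with 3 to 60 N. Pads are 16 mm wide; open, the fingers measure 119 mm over their backs; the gripper's body (75 mm by 177 mm) begins 78 mm behind the grasp point.
Start: joints at [1.199, 0.628, 0.038, 1.517, -0.027, 0.996, -0.02], TCP at [195.715, -619.85, 205.478] pointing down, gripper open.
Joint ranges: [-3.06, 3.06], [-0.37, 2.12], [-1.25, 1.32], [0.18, 2.47], [-1.1, 4.24], [0.23, 1.98], [-2.94, 2.94]. Speed limits (rad/s): [2.57, 2.57, 3.14, 3.14, 3.14, 3.14, 3.14].

## Interface

Orientations are given as a 3x3 rotation matrix whose columns are the frame's x, y, z axes.
In Python, from plant import robot gives the robot as it stands.
- The arm moves only by the shell command python3 drive.py 'ROWS' [FORCE]. ROWS is a JSON list that holds a single list of rows (three levels of brackets), with 1 to 5 rows, each of 7 numbers: dx, dy, dz in units of 5 mm, then a rotation vector rx, ry, rz in units of 0.1 rad, then the finger opening in mm; each row is the pose to reach, as a shift and turn from the pose commanded when the command began, along the tool's axes at that moment; what a row does not reach only later rows make up. A row lasts 1/10 s, in which the tool goes at most 50 mm and 0.15 rad, less where a joint would pass 70% of its speed; a pose out of reach is approached as far as the arm can. The fingers move at their own pace and stop on an object; FORCE is the grip in N (left out, the last holds). Time passes only in rows, so rows that do not move let the fingers close. It prints the time, the measured TCP pose, the force, the opening and the grip force at its end. Input that does not fit is refused with a message, and nothing moves.
- robot.read_state(): the state, without advancing time (a new reading comes with each control period).
- robot.snapshot(name): name is "scene" or "side" or "wrist"; returns the picture (480x640x3 uint8, red, green, blue); there is no depth.
- robot.camera_model(name): a dict with "camera_matrix" (3x3 intrinsics, pixels), "T" (4x4, takes a point from camera to world coordinates); the wrist camera has in their place "mount" (4x4, takes a point from camera to tool coordinates, whose origin is the TCP and whose axes are the flange's). Camera axes: x right, y up, looking along -z (the intrinsics and any distortion apply to the point x, -y, -z); pixel columns grow to the right and rows downward; lengths in mm; the calibration is good to about 2 mm. The wrist camera is an equidistant fisheye: a pixel r from the principal point sees the ray r / f radians off the axis. A picture is of the moment at which its call begins: read the wrist's pose just before it. camera_model takes no time and is no camera call.
- robot.finish_job(): hands the job in; it is judged then, once.
The state is a dict: "t": time; "joints": joint angles; "dq": joint speeds; "effort": joint torques, N m; "tool_pos": TCP position; "eef_rot": TCP orientation; "ft_force": force on the tool from outside, world axes, zero at the start; "torque": the same for the moment, N m; "opening": finger opening in mm; "grasp_force": force on a finger pad.
Only numpy, scipy, OpenCV 4.12 (cv2) and the standard library are available. Lean on these libraries where they do the work, as an engineer would, in place of code of your own. Each camera call takes 0.05 s, during which the arm holds its last target. There are 200 camera calls.

## Working session

There is one attempt and no reset: what is moved stays moved. The work goes in short steps, Python scripts to look and compute and a shell command to move; the robot and the scene stay as the last step left them, time stands still between calls to the robot, and variables do not carry over. Pictures are saved under pics/ and viewed, at most 14 in all, crops included, and the job is handed in when it is done.

```bash
ls; mkdir -p pics
python3 - <<'E'
from plant import robot
import cv2,numpy as np
np.set_printoptions(precision=3,suppress=True)
for n in ["scene","side"]:
    cv2.imwrite(f"pics/{n}0.png",robot.snapshot(n)[:,:,::-1])
for n in ["scene","side","wrist"]: print(n,robot.camera_model(n))
print(robot.read_state())
E
```

```text
drive.py
pics
plant.py
scene {'camera_matrix': array([[434.711,   0.   , 318.674],
       [  0.   , 434.711, 231.505],
       [  0.   ,   0.   ,   1.   ]]), 'T': array([[   0.34 ,   -0.718,    0.608, 1151.439],
       [   0.94 ,    0.263,   -0.217, -196.038],
       [  -0.004,    0.645,    0.764,  911.057],
       [   0.   ,    0.   ,    0.   ,    1.   ]])}
side {'camera_matrix': array([[507.453,   0.   , 323.16 ],
       [  0.   , 507.453, 235.791],
       [  0.   ,   0.   ,   1.   ]]), 'T': array([[ -0.871,   0.279,  -0.406, 118.893],
       [ -0.492,  -0.47 ,   0.733, 793.639],
       [  0.013,   0.837,   0.547, 767.806],
       [  0.   ,   0.   ,   0.   ,   1.   ]])}
wrist {'camera_matrix': array([[371.648,   0.   , 326.067],
       [  0.   , 371.648, 243.461],
       [  0.   ,   0.   ,   1.   ]]), 'mount': array([[  -0.001,    0.966,    0.257,   74.885],
       [   1.   ,    0.001,    0.001,   -0.508],
       [   0.   ,    0.257,   -0.966, -179.048],
       [   0.   ,    0.   ,    0.   ,    1.   ]])}
{'t': 0.1, 'joints': array([ 1.199,  0.629,  0.038,  1.518, -0.027,  0.996, -0.02 ]), 'dq': array([-0.   , -0.003,  0.001, -0.003,  0.001, -0.001,  0.001]), 'effort': array([  0.003, -55.079,   1.147, -18.712,  -0.052,   0.019,   0.   ]), 'tool_pos': array([ 195.531, -619.281,  204.653]), 'eef_rot': array([[ 0.954,  0.301, -0.001],
       [ 0.301, -0.954,  0.002],
       [-0.   , -0.002, -1.   ]]), 'ft_force': array([ 0.105,  0.175, -0.118]), 'torque': array([-0.015, -0.017,  0.017]), 'grasp_force': 0.0, 'opening': 93.98141697997309}
```
joint 1 1.199 but TCP at (195,-620)? Base rotated. Whatever.

View pics/scene0.png

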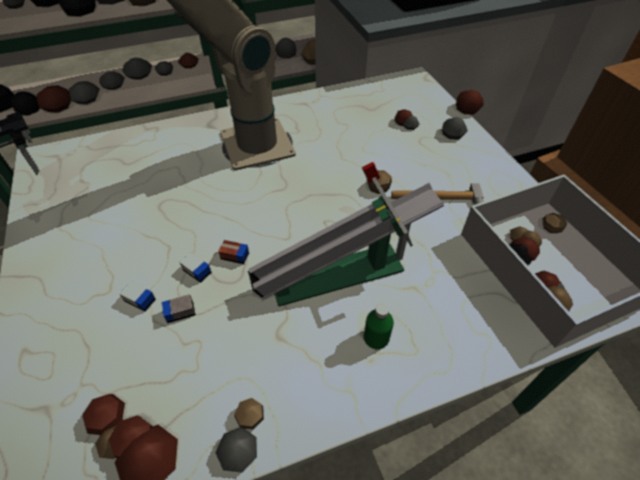

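View pics/side0.png

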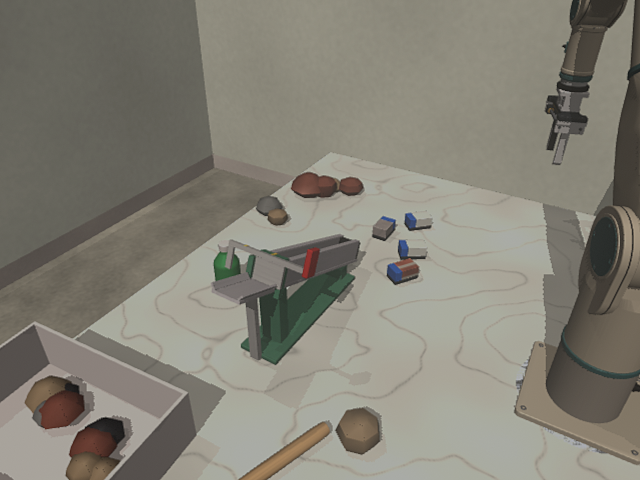

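Run:
```python
import cv2,numpy as np
a=cv2.imread("pics/scene0.png")[232:328,110:260]; b=cv2.imread("pics/side0.png")[205:290,365:445]
a=cv2.resize(a,None,fx=5,fy=5,interpolation=2)
cv2.imwrite("pics/c1.png",a)
b=cv2.resize(b,None,fx=4,fy=4,interpolation=2)
c=cv2.imread("pics/scene0.png")[155:250,350:450]
c=cv2.resize(c,None,fx=4,fy=4,interpolation=2)
o=np.zeros((400,800,3),np.uint8);o[:b.shape[0],:b.shape[1]]=b;o[:c.shape[0],400:400+c.shape[1]]=c
cv2.imwrite("pics/c2.png",o)
```

View pics/c1.png

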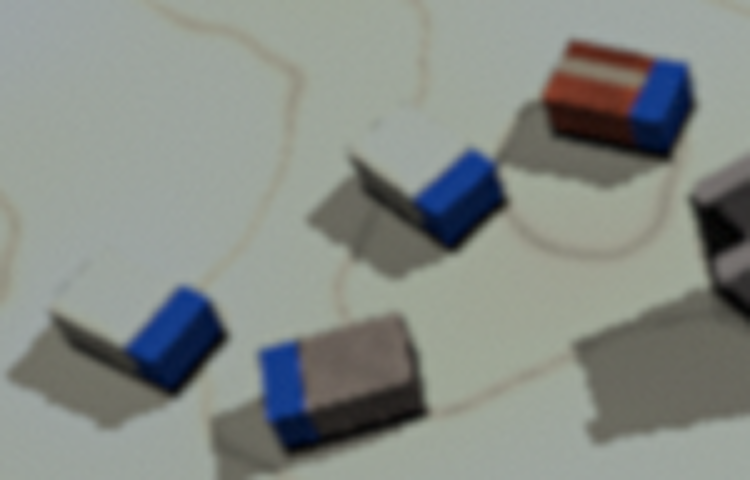

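View pics/c2.png

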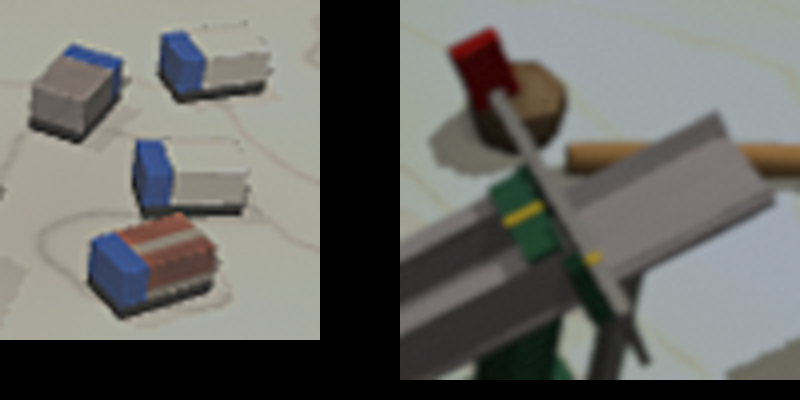

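```bash
cat > h.py <<'E'
from plant import robot
import numpy as np,cv2
from scipy.spatial.transform import Rotation as R
np.set_printoptions(precision=3,suppress=True)
def cam(n):
    m=robot.camera_model(n); K=m["camera_matrix"]
    if n=="wrist":
        s=robot.read_state(); T=np.eye(4); T[:3,:3]=s["eef_rot"];T[:3,3]=s["tool_pos"]; return n,K,T@m["mount"]
    return n,K,m["T"]
def ray(c,u,v):
    n,K,T=c; x=(u-K[0,2])/K[0,0];y=(v-K[1,2])/K[1,1]
    if n=="wrist":
        r=np.hypot(x,y); k=np.tan(r)/r if r>1e-9 else 1; x*=k;y*=k
    d=T[:3,:3]@np.array([x,-y,-1]); return T[:3,3],d/np.linalg.norm(d)
def plane(c,u,v,z):
    o,d=ray(c,u,v); return o+d*(z-o[2])/d[2]
def tri(obs):  # [(cam,u,v),...] -> point, miss (mm)
    A=np.zeros((3,3));b=np.zeros(3);P=[]
    for c,u,v in obs:
        o,d=ray(c,u,v);M=np.eye(3)-np.outer(d,d);A+=M;b+=M@o;P.append((M,o))
    p=np.linalg.solve(A,b); return p,max(np.linalg.norm(M@(p-o)) for M,o in P)
def proj(c,p):
    n,K,T=c; q=T[:3,:3].T@(np.asarray(p)-T[:3,3]); x,y,z=q[0],-q[1],-q[2]
    r=np.hypot(x,y); k=np.arctan2(r,z)/r if n=="wrist" else 1/z
    return np.array([K[0,0]*x*k+K[0,2],K[1,1]*y*k+K[1,2]])
def save(n,f):
    c=cam(n); im=robot.snapshot(n); np.savez(f"pics/{f}.npz",K=c[1],T=c[2],n=n); cv2.imwrite(f"pics/{f}.png",im[:,:,::-1]); return c,im
def load(f):
    d=np.load(f"pics/{f}.npz"); return (str(d["n"]),d["K"],d["T"]),cv2.imread(f"pics/{f}.png")[:,:,::-1]
def totool(p,rot=None,s=None):
    """shift in tool axes from the present pose to put TCP at world p; rotvec to reach rot"""
    s=s or robot.read_state(); E=s["eef_rot"]; d=E.T@(np.asarray(p)-s["tool_pos"])
    rv=R.from_matrix(E.T@rot).as_rotvec() if rot is not None else np.zeros(3)
    return d,rv
E
python3 - <<'E'
from h import *
S=cam("scene");D=cam("side")
c2=lambda u,v:(350+(u-400)/4,155+v/4)
for nm,u,v,z in [("red",234,252,36),("w1",197,270,36),("w2",138,298,36),("grey",180,308,36)]: print(nm,plane(S,u,v,z))
print("tab",plane(S,*c2(473,42),222.))
for nm,u,v,z in [("apA",*c2(715,115),221),("apB",*c2(773,200),221)]: print(nm,plane(S,u,v,z))
print("tubeend",plane(S,252,285,60),plane(S,262,295,50))
print("bottle",plane(S,378,330,65),"hammerhead",plane(S,476,192,15),plane(S,393,194,15),"stone",plane(S,381,182,30))
print("tabtri",tri([(S,*c2(470,42)),(D,312,251)]))
print("wrist cam fwd")
E
```

```text
red [ 445.765 -172.827   36.   ]
w1 [ 469.242 -270.57    36.   ]
w2 [ 501.746 -413.899   36.   ]
grey [ 562.362 -325.426   36.   ]
tab [450.881 179.875 222.   ]
apA [554.828 284.534 221.   ]
apB [624.988 281.181 221.   ]
tubeend [ 574.365 -155.592   60.   ] [ 602.178 -140.18    50.   ]
bottle [781.198  69.08   65.   ] hammerhead [454.775 540.015  15.   ] [378.983 309.382  15.   ] stone [335.   289.96  30.  ]
tabtri (array([489.16 , 159.974, 257.769]), np.float64(2.4769756138418937))
wrist cam fwd
```

Careful with the scale: shifts go in units of 5 mm and turns go in units of 0.1 rad. That gives: 170 mm is 34, -120 mm is -24.

```bash
python3 drive.py '[[[34,-24,-22,0,0,0,94],[34,-24,-22,0,0,0,94],[34,-24,-22,0,0,0,94],[34,-24,-22,0,0,0,94],[34,-24,-22,0,0,0,94]]]'; python3 drive.py '[[[34,-30,0,0,0,0,94],[34,-30,0,0,0,0,94],[34,-30,0,0,0,0,94],[34,-30,0,0,0,0,94],[34,-30,0,0,0,0,94]]]';  python3 drive.py '[[[0,0,0,0,0,0,94],[0,0,0,0,0,0,94]]]'; python3 -c "
from h import *
save('wrist','w1');s=robot.read_state();print(s['joints'],s['tool_pos'],s['eef_rot'])"
```

```text
t: 0.6
tool_pos: [324.0, -451.6, 316.8]
eef_rot: [[0.953, 0.304, 0.002], [0.304, -0.953, 0.0], [0.002, 0.0, -1.0]]
ft_force: [0.4, -0.1, -0.6]
opening: 93.8
grasp_force: 0.0
t: 1.1
tool_pos: [440.7, -255.3, 315.4]
eef_rot: [[0.952, 0.306, 0.001], [0.306, -0.952, 0.002], [0.001, -0.002, -1.0]]
ft_force: [0.0, -0.0, 0.9]
opening: 93.8
grasp_force: 0.0
t: 1.3
tool_pos: [438.3, -260.0, 315.2]
eef_rot: [[0.953, 0.302, -0.001], [0.302, -0.953, -0.0], [-0.001, -0.0, -1.0]]
ft_force: [-0.5, -1.0, -0.2]
opening: 94.3
grasp_force: 0.0
[ 0.518  0.311 -0.049  1.743  0.018  1.089 -0.803] [ 437.823 -261.06   315.245] [[ 0.954  0.3   -0.001]
 [ 0.3   -0.954 -0.001]
 [-0.001  0.    -1.   ]]
```

View pics/w1.png

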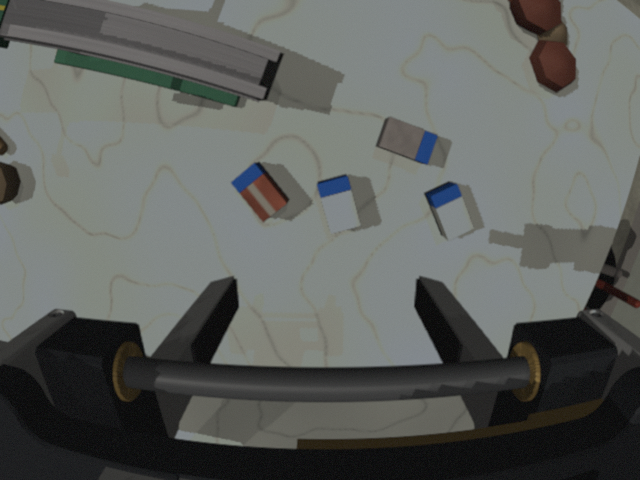

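To row units: -155 mm is -31, 75 mm is 15, -0.75 rad is -7.5.

```bash
python3 drive.py '[[[15,-31,-2,0,0,-7.5,94],[15,-31,-2,0,0,-7.5,94],[15,-31,-2,0,0,-7.5,94],[15,-31,-2,0,0,-7.5,94],[15,-31,-2,0,0,-7.5,94]]]'; python3 drive.py '[[[32,-12.4,-2,0,0,-5.2,94],[32,-12.4,-2,0,0,-5.2,94],[32,-12.4,-2,0,0,-5.2,94],[32,-12.4,-2,0,0,-5.2,94],[32,-12.4,-2,0,0,-5.2,94]]]';  python3 drive.py '[[[0,0,0,0,0,0,94],[0,0,0,0,0,0,94]]]'; python3 -c "
from h import *
save('wrist','w2');s=robot.read_state();print(s['joints'],s['tool_pos'],s['eef_rot'])"
```

```text
t: 1.85
tool_pos: [463.8, -87.3, 325.9]
eef_rot: [[0.484, 0.875, 0.001], [0.875, -0.484, 0.001], [0.001, 0.0, -1.0]]
ft_force: [0.3, -1.1, -0.7]
opening: 93.9
grasp_force: 0.0
t: 2.35
tool_pos: [488.8, 81.9, 335.5]
eef_rot: [[-0.009, 1.0, 0.0], [1.0, 0.009, 0.001], [0.001, 0.0, -1.0]]
ft_force: [0.3, -0.8, -0.8]
opening: 94.2
grasp_force: 0.0
t: 2.55
tool_pos: [488.4, 77.1, 335.1]
eef_rot: [[0.0, 1.0, -0.001], [1.0, -0.0, -0.002], [-0.002, -0.001, -1.0]]
ft_force: [0.1, 0.2, 0.1]
opening: 94.0
grasp_force: 0.0
[ 0.124  0.294 -0.451  1.736  0.14   1.144 -0.368] [488.385  77.405 335.216] [[ 0.     1.    -0.001]
 [ 1.    -0.    -0.001]
 [-0.001 -0.001 -1.   ]]
```

View pics/w2.png

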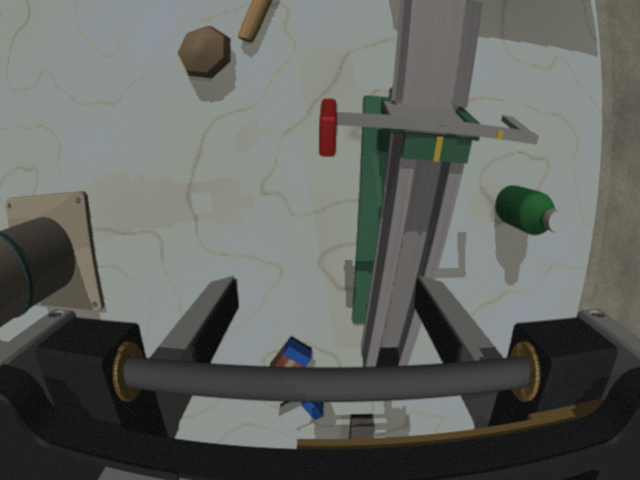

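```bash
python3 drive.py '[[[10,0,0,0,0,0,94],[18,0,0,0,0,0,94],[18,0,0,0,0,0,94],[18,0,0,0,0,0,94]]]'; python3 -c "
from h import *
save('wrist','w3')"
```

```text
t: 3.0
tool_pos: [488.0, 169.3, 335.3]
eef_rot: [[-0.005, 1.0, -0.0], [1.0, 0.005, -0.001], [-0.001, -0.0, -1.0]]
ft_force: [-0.2, -0.3, 0.4]
opening: 94.3
grasp_force: 0.0
```

View pics/w3.png

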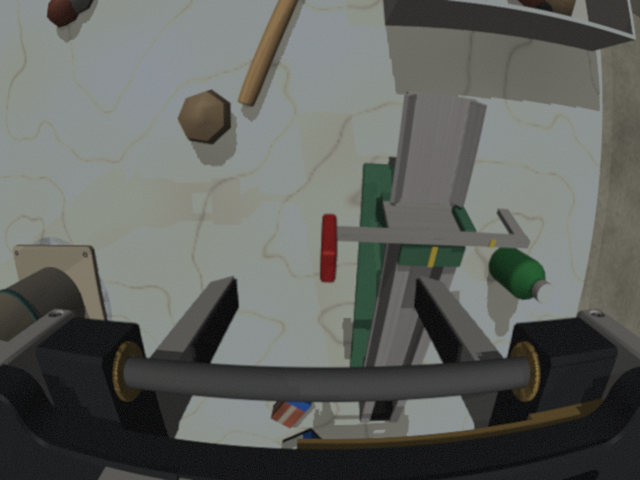

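```bash
cat >> h.py <<'E'
def blobs(im,kind,amin=15):
    h=cv2.cvtColor(np.ascontiguousarray(im),cv2.COLOR_RGB2HSV); H,S,V=[h[...,i].astype(int) for i in range(3)]
    m={"yellow":(abs(H-27)<6)&(S>130)&(V>110),"red":((H<6)|(H>174))&(S>190)&(V>70),"blue":(abs(H-112)<10)&(S>150)&(V>60)}[kind]
    n,l,st,c=cv2.connectedComponentsWithStats(m.astype(np.uint8))
    return [(st[i,4],c[i],(l==i)) for i in range(1,n) if st[i,4]>=amin]
E
python3 - <<'E'
from h import *
for f in ["w2","w3"]:
    c,im=load(f)
    for k in ["yellow","red"]:
        for a,ce,m in blobs(im,k,8):
            if ce[1]>330: continue
            ys,xs=np.nonzero(m); print(f,k,a,ce,xs.min(),xs.max(),ys.min(),ys.max(),cv2.minAreaRect(np.c_[xs,ys].astype(np.float32)))
    h=cv2.cvtColor(np.ascontiguousarray(im),cv2.COLOR_RGB2HSV)
    y=[127,247][f=="w3"]; print(im[y,314:342,0])
E
```

```text
w2 yellow 38 [499.395 134.316] 497 502 131 138 ((499.5, 134.5), (7.0, 5.0), 90.0)
w2 yellow 130 [437.769 148.385] 434 442 137 160 ((437.75677490234375, 148.45945739746094), (5.260767459869385, 24.00225257873535), 9.462322235107422)
w2 red 461 [327.568 128.076] 320 335 100 154 ((327.75048828125, 126.9886474609375), (14.212597846984863, 54.21674728393555), 2.602562189102173)
[139 139 141 139 125  93  88  97 105 107 108 109 107 107 108 108 106 106
 104 100  91  83  91 117 136 139 141 140]
w3 yellow 30 [492.2   243.067] 490 495 240 246 ((492.1500244140625, 243.0500030517578), (4.110960960388184, 6.957010269165039), 18.434947967529297)
w3 yellow 100 [432.29 256.37] 428 437 247 266 ((432.3529968261719, 256.5882568359375), (4.850712299346924, 20.372989654541016), 14.03624439239502)
w3 red 480 [328.173 248.488] 321 335 216 280 ((328.2422790527344, 247.97386169433594), (12.819968223571777, 64.23768615722656), 1.9749339818954468)
[139 139 140 139 140 135 120  90  91 100 100 103 102 104 101 102 101 103
 101  99  93  84  82 104 134 141 140 139]
```

Run:
```python
from h import *
for f,y0 in [("w2",95),("w3",208)]:
    c,im=load(f); print(f,y0,im[y0:y0+80,325:332,0].mean(1).astype(int), im[y0:y0+80,322:332,1].mean(1).astype(int))
a=cv2.resize(load("w2")[1][90:165,305:355],None,fx=6,fy=6,interpolation=2);b=cv2.resize(load("w3")[1][205:290,305:355],None,fx=6,fy=6,interpolation=2)
o=np.zeros((510,600,3),np.uint8);o[:450,:300]=a;o[:,300:]=b;cv2.imwrite("pics/c3.png",o[:,:,::-1])
```

```text
w2 95 [138 139 136 122 108 104 105 105 105 106 106 106 106 106 106 107 106 106
 106 106 107 118 130 134 132 123 112 108 107 108 106 107 107 106 106 106
 105 105 105 104 104 105 103 104 103 103 103 104 103 103 103 102 102 102
 102 102 101 102 101  96  85  98 132 140 139 140 140 139 140 140 140 139
 139 139 139 139 140 139 140 140] [138 141 135 105  62  35  29  28  28  27  27  27  28  26  25  28  26  26
  27  26  26  33  40  44  39  35  30  28  27  29  29  27  29  28  28  28
  28  27  29  26  26  27  26  28  26  26  26  28  27  28  26  25  24  27
  27  28  25  26  26  26  42  92 137 147 146 146 146 145 146 146 146 145
 146 145 146 145 146 145 146 146]
w3 208 [139 139 139 139 135 122 108 104 104 105 104 104 104 105 105 105 106 105
 105 106 105 104 106 105 106 106 105 105 104 104 103 103 103 103 103 102
 102 102 103 102 103 104 109 121 132 132 123 110 101  98  97  97  98  97
  97  97  95  97 100 101 101 102 100 102 101 102 102 101 100 101 101 101
 100  96 109 129 138 139 138 139] [145 145 145 146 142 121  86  53  37  34  32  33  32  32  32  31  31  31
  30  31  29  28  30  28  29  28  27  28  27  27  27  26  27  26  26  25
  25  25  25  24  26  27  29  34  41  41  36  30  27  25  25  24  25  25
  25  24  24  25  26  25  26  27  25  27  24  25  25  26  25  26  26  25
  27  53  99 130 140 141 141 141]
```

View pics/c3.png

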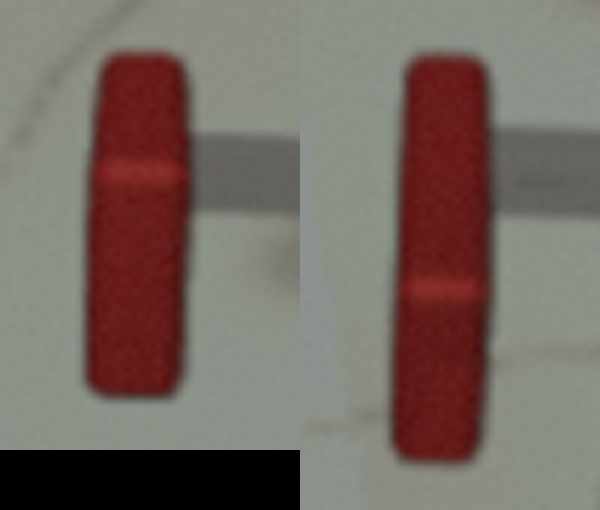

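Run:
```python
from h import *
A,_=load("w2");B,_=load("w3")
P={}
for n,a,b in [("tabup",(328,118),(328.5,252.5)),("tablow",(327.2,155.8),(327.5,282.2)),("gyel",(499.4,134.3),(492.2,243.07)),("byel",(437.77,148.4),(432.3,256.4))]:
    P[n],e=tri([(A,*a),(B,*b)]); print(n,P[n],e)
print("top",(P["tabup"]+P["tablow"])/2,np.linalg.norm(P["tabup"]-P["tablow"]))
print(np.linalg.norm(P["gyel"]-P["byel"]))
d=P["gyel"]-(P["tabup"]+P["tablow"])/2; print("tab->gyel",d,np.degrees(np.arctan2(d[1],d[0])))
for n,u,v,z in [("apL",405,93,221),("apR",486,103,221)]: print(n,plane(B,u,v,z))
```

```text
tabup [489.685 171.559 264.971] 0.06289330390567294
tablow [489.143 145.956 256.101] 0.06876900393302074
gyel [631.422 168.263 225.12 ] 0.044600127826648156
byel [580.362 153.06  213.743] 0.026357398740335887
top [489.414 158.758 260.536] 27.101387785951697
54.47695985146998
tab->gyel [142.008   9.505 -35.417] 3.8291096775570215
apL [549.661 289.141 221.   ]
apR [619.586 286.825 221.   ]
```

Run:
```python
from h import *
psi=-.038
x=np.array([-np.sin(psi),np.cos(psi),0]);y=np.array([np.cos(psi),np.sin(psi),0])
print(robot.read_state()['tool_pos'],totool([489.4,163,232],np.c_[x,y,[0,0,-1]]))
```

```text
[488.205 168.174 335.244] (array([ -5.011,   1.208, 103.252]), array([-0.   ,  0.002,  0.041]))
```

To row units: 103 mm is 20.6, 90 mm is 18, 0.04 rad is 0.4.

```bash
python3 drive.py '[[[-1,0.2,6,0,0,0.4,50],[-1,0.2,12,0,0,0.4,50],[-1,0.2,18,0,0,0.4,50],[-1,0.2,20.6,0,0,0.4,50],[-1,0.2,20.6,0,0,0.4,50]]]'; python3 drive.py '[[[0,0,0,0,0,0,5],[0,0,0,0,0,0,5],[0,0,0,0,0,0,5],[0,0,0,0,0,0,5],[0,0,0,0,0,0,5]]]' 40
```

```text
t: 3.55
tool_pos: [488.1, 161.9, 230.6]
eef_rot: [[0.039, 0.999, -0.004], [0.999, -0.039, -0.003], [-0.003, -0.004, -1.0]]
ft_force: [-0.4, -0.0, -0.2]
opening: 57.3
grasp_force: 0.0
t: 4.05
tool_pos: [489.2, 165.2, 232.9]
eef_rot: [[0.035, 0.999, 0.001], [0.999, -0.035, 0.0], [0.0, 0.001, -1.0]]
ft_force: [0.9, 0.3, 0.3]
opening: 17.3
grasp_force: 0.0
```

```bash
python3 drive.py '[[[0,0,0,0,0,0,5],[0,0,0,0,0,0,5],[0,0,0,0,0,0,5]]]' 40; python3 drive.py '[[[0,-2.4,0,0,0,0,5],[0,-5,0,0,0,0,5],[0,-7.4,0,0,0,0,5],[0,-9.6,0,0,0,0,5],[0,-10,0,0,0,0,5]]]';python3 drive.py '[[[0,0,0,0,0,0,5],[0,0,0,0,0,0,5]]]'
python3 - <<'E'
from h import *
save('wrist','w4'); save('scene','s4')
A,im=load('w4');S,i2=load('s4')
w=[c for a,c,m in blobs(im,"yellow",8)]; s=[c for a,c,m in blobs(i2,"yellow",4)]
print(w,s)
for c in w: print(plane(A,*c,214),plane(A,*c,225.1))
E
```

```text
t: 4.35
tool_pos: [489.4, 165.2, 232.8]
eef_rot: [[0.035, 0.999, 0.001], [0.999, -0.035, 0.0], [0.0, 0.001, -1.0]]
ft_force: [0.6, -0.1, 1.6]
opening: 11.9
grasp_force: 40.0
t: 4.85
tool_pos: [440.4, 166.9, 232.8]
eef_rot: [[0.035, 0.999, 0.004], [0.999, -0.035, 0.001], [0.001, 0.004, -1.0]]
ft_force: [7.2, 0.7, -4.2]
opening: 11.8
grasp_force: 40.0
t: 5.05
tool_pos: [440.3, 166.9, 232.8]
eef_rot: [[0.035, 0.999, 0.003], [0.999, -0.035, 0.001], [0.001, 0.003, -1.0]]
ft_force: [5.5, -1.3, -0.7]
opening: 12.2
grasp_force: 40.0
[array([555.895, 270.632]), array([540.986, 289.841])] [array([388.286, 203.143]), array([380., 208.])]
[589.918 165.667 214.   ] [581.64  169.953 225.1  ]
[579.804 153.08  214.   ] [572.094 158.072 225.1  ]
```

To row units: -1.3 mm is -0.26.

```bash
python3 drive.py '[[[0,-0.26,0,0,0,0,5],[0,-0.26,0,0,0,0,5],[0,-0.26,0,0,0,0,40],[0,-0.26,0,0,0,0,40],[0,-0.26,0,0,0,0,40]]]'; python3 drive.py '[[[0,0,-6,0,0,0,40],[0,0,-14,0,0,0,94],[0,0,-22,0,0,0,94],[-4,0,-22,0,0,0,94],[-4,0,-22,0,0,0,94]]]'
python3 - <<'E'
from h import *
save('wrist','w5'); save('scene','s5')
A,im=load('w5');S,i2=load('s5')
w=[c for a,c,m in blobs(im,"yellow",8)]
print(w)
for c in w: print(plane(A,*c,214),plane(A,*c,225.1))
# blanks: blue in scene & w1
for f in ["s5","w1"]:
    c,im=load(f)
    for a,ce,m in blobs(im,"blue",20):
        ys,xs=np.nonzero(m);print(f,a,ce,plane(c,*ce,30),cv2.boxPoints(cv2.minAreaRect(np.c_[xs,ys].astype(np.float32))).round(1).tolist())
print(robot.read_state()['joints'],robot.read_state()['tool_pos'])
E
```

```text
t: 5.65
tool_pos: [436.7, 166.9, 232.2]
eef_rot: [[0.035, 0.999, -0.002], [0.999, -0.035, -0.0], [-0.0, -0.002, -1.0]]
ft_force: [0.8, -0.6, -0.6]
opening: 32.1
grasp_force: 0.0
t: 6.15
tool_pos: [437.0, 145.1, 343.1]
eef_rot: [[0.038, 0.999, 0.001], [0.999, -0.038, -0.001], [-0.001, 0.001, -1.0]]
ft_force: [0.2, -0.2, -0.6]
opening: 69.0
grasp_force: 0.0
[array([491.065, 204.742]), array([483.933, 221.833])]
[586.035 168.199 214.   ] [580.757 170.087 225.1  ]
[579.625 152.659 214.   ] [574.578 155.107 225.1  ]
s5 95 [241.684 251.337] [ 445.579 -153.725   30.   ] [[235.8000030517578, 255.60000610351562], [239.89999389648438, 243.3000030517578], [248.0, 246.0], [243.89999389648438, 258.29998779296875]]
s5 82 [200.451 268.549] [ 463.114 -262.291   30.   ] [[192.8000030517578, 271.79998779296875], [204.8000030517578, 261.3999938964844], [208.1999969482422, 265.3999938964844], [196.1999969482422, 275.70001220703125]]
s5 93 [142.978 296.871] [ 498.138 -404.07    30.   ] [[135.39999389648438, 301.70001220703125], [146.1999969482422, 288.70001220703125], [150.5, 292.20001220703125], [139.69
[... 404 characters left out ...]
64844, 163.6999969482422]]
w1 368 [247.079 177.133] [ 444.178 -152.658   30.   ] [[231.5, 182.1999969482422], [254.8000030517578, 162.60000610351562], [262.70001220703125, 171.89999389648438], [239.3000030517578, 191.60000610351562]]
w1 423 [333.53  185.643] [ 465.634 -260.476   30.   ] [[317.1000061035156, 182.8000030517578], [346.3999938964844, 174.89999389648438], [350.0, 188.5], [320.70001220703125, 196.3000030517578]]
w1 456 [443.511 194.689] [ 499.815 -399.789   30.   ] [[426.29998779296875, 193.89999389648438], [454.29998779296875, 180.89999389648438], [460.79998779296875, 195.0], [432.79998779296875, 208.0]]
[ 0.001  0.233 -0.486  1.801  0.119  1.138 -0.559] [436.22  146.885 341.88 ]
```

Run:
```python
from h import *
c,im=load("w1")
for a,ce,m in blobs(im,"blue",20):
    ys,xs=np.nonzero(m);b=cv2.boxPoints(cv2.minAreaRect(np.c_[xs,ys].astype(np.float32)))
    w=np.array([plane(c,*p,34)[:2] for p in b]); e=[w[1]-w[0],w[2]-w[1]]; l=[np.linalg.norm(v) for v in e]; d=e[int(np.argmin(l))]
    s=np.arctan2(d[1],d[0]); az=np.arctan2(*w.mean(0)[::-1])
    print(w.mean(0),l,"nose yaw?",s,"or",s+np.pi, "az",az,"j7 for toolx=-nose:",(np.array([s,s+np.pi])+np.pi-az-1.65+np.pi)%(2*np.pi)-np.pi)
```

```text
[ 548.89  -355.501] [np.float64(38.36152091218593), np.float64(15.959457020995952)] nose yaw? -1.5480979033122366 or 1.5934947502775565 az -0.5747370799703138 j7 for toolx=-nose: [ 0.518 -2.623]
[ 444.706 -153.18 ] [np.float64(39.21507525726695), np.float64(15.41706121019012)] nose yaw? -2.153091176216201 or 0.9885014773735921 az -0.33172302398981707 j7 for toolx=-nose: [-0.33   2.812]
[ 466.051 -260.258] [np.float64(37.57355594528574), np.float64(17.565374462214173)] nose yaw? -2.5659212873649846 or 0.5756713662248085 az -0.509294103745367 j7 for toolx=-nose: [-0.565  2.577]
[ 500.304 -398.494] [np.float64(41.42984532076544), np.float64(20.760354650182993)] nose yaw? -2.3217091951001287 or 0.8198834584896644 az -0.6726048206277153 j7 for toolx=-nose: [-0.158  2.984]
```

```bash
python3 drive.py '[[[-47,11,0,0,0,-0.5,94],[-47,11,0,0,0,-0.5,94],[-47,11,0,0,0,-0.5,94],[-47,11,0,0,0,-0.5,94],[-47,11,0,0,0,-0.5,94]]]'; python3 drive.py '[[[-44,10,18,0,0,0,94],[-44,10,18,0,0,0,94],[-44,10,18,0,0,0,94],[-44,10,18,0,0,0,94],[-44,10,18,0,0,0,94]]]'; python3 drive.py '[[[-23,6,18,0,0,0,94],[-23,6,18,0,0,0,94],[-23,6,18,0,0,0,94],[-23,6,18,0,0,0,94],[-23,6,18,0,0,0,94]]]'
cat >> h.py <<'E'
def nose(c,im,near,z=36):
    """blue top face of the nose nearest world xy `near`: returns centre of the blank, nose yaw, sizes"""
    best=None
    for a,ce,m in blobs(im,"blue",60):
        d=np.linalg.norm(plane(c,*ce,z)[:2]-near)
        if best is None or d<best[0]: best=(d,m)
    m=best[1]; v=cv2.cvtColor(np.ascontiguousarray(im),cv2.COLOR_RGB2HSV)[...,2]
    cs,_=cv2.findContours(m.astype(np.uint8),cv2.RETR_EXTERNAL,cv2.CHAIN_APPROX_NONE)
    k=max(cs,key=cv2.contourArea)[:,0,:]
    w=np.array([plane(c,*p,z)[:2] for p in k],np.float32)
    r=cv2.minAreaRect(w); b=cv2.boxPoints(r); e=[b[1]-b[0],b[2]-b[1]]; l=[np.linalg.norm(x) for x in e]
    d=e[int(np.argmin(l))]/min(l)
    return np.array(r[0]),np.arctan2(d[1],d[0]),sorted(l),best[0]
E
python3 - <<'E'
from h import *
c,im=save('wrist','w6'); print(robot.read_state()['tool_pos'],robot.read_state()['joints'])
for near in [(549,-355),(445,-153),(466,-260),(500,-398)]: print(nose(c,im,near))
print([ (a,ce) for a,ce,m in blobs(im,"blue",60)])
E
```

```text
t: 6.75
tool_pos: [483.4, -91.7, 341.3]
eef_rot: [[-0.014, 1.0, -0.002], [1.0, 0.014, 0.0], [0.0, -0.002, -1.0]]
ft_force: [1.3, -0.0, -0.2]
opening: 94.2
grasp_force: 0.0
t: 7.25
tool_pos: [536.9, -310.1, 249.7]
eef_rot: [[-0.015, 1.0, -0.003], [1.0, 0.015, 0.002], [0.002, -0.003, -1.0]]
ft_force: [1.0, 0.7, 0.7]
opening: 93.8
grasp_force: 0.0
t: 7.75
tool_pos: [568.0, -422.1, 159.1]
eef_rot: [[-0.014, 1.0, -0.004], [1.0, 0.014, 0.004], [0.004, -0.004, -1.0]]
ft_force: [0.0, 0.2, 0.2]
opening: 93.9
grasp_force: 0.0
[ 569.284 -421.346  161.325] [ 0.728  0.77  -0.247  1.368  0.197  1.029  0.463]
(array([ 549.899, -354.785]), np.float32(1.548469), [np.float32(16.829756), np.float32(38.25734)], np.float64(0.9594843695132633))
(array([ 466.643, -260.486]), np.float32(0.58696604), [np.float32(17.808598), np.float32(38.89205)], np.float64(110.28760589915548))
(array([ 466.643, -260.486]), np.float32(0.58696604), [np.float32(17.808598), np.float32(38.89205)], np.float64(1.4643787230690817))
(array([ 502.284, -399.814]), np.float32(0.75033706), [np.float32(21.10032), np.float32(38.058884)], np.float64(2.5851909233762402))
[(np.int32(843), array([208.197,  49.83 ])), (np.int32(971), array([305.392, 157.056])), (np.int32(942), array([247.249, 211.866]))]
```

View pics/w6.png

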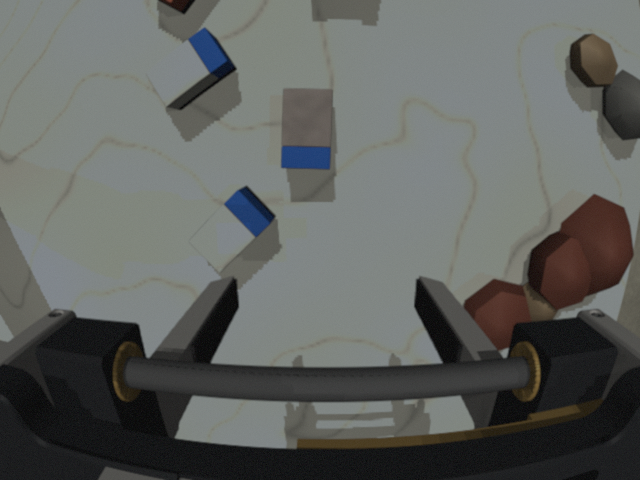

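```bash
cat >> h.py <<'E'
def goal(x,y,z,yaw,pitch=0):
    X=np.array([np.cos(yaw),np.sin(yaw),0]);Y=np.array([np.sin(yaw),-np.cos(yaw),0])
    s=robot.read_state();E=np.c_[X,Y,[0,0,-1]]@R.from_rotvec([0,pitch,0]).as_matrix()
    d,rv=totool([x,y,z],E,s); print("shift",d,"rot",rv,"| joints",s["joints"],"pos",s["tool_pos"])
E
python3 - <<'E'
from h import *
A,a=load("w1");B,b=load("w6")
ca=[x[1] for x in blobs(a,"blue",60)];cb=[x[1] for x in blobs(b,"blue",60)]
for p in cb:
    q=min(ca,key=lambda q:np.linalg.norm(plane(A,*q,33)-plane(B,*p,33))); print(tri([(A,*q),(B,*p)]))
goal(550.4,-330.8,13,1.548)
E
```

```text
(array([ 465.983, -260.28 ,   33.11 ]), np.float64(0.0650972285596404))
(array([ 549.334, -355.154,   33.875]), np.float64(0.5641578254844504))
(array([ 499.383, -401.622,   26.015]), np.float64(0.5353306887248153))
shift [ 90.401 -17.294 148.607] rot [-0.001 -0.003  0.039] | joints [ 0.728  0.77  -0.247  1.368  0.197  1.029  0.463] pos [ 569.284 -421.346  161.325]
```

```bash
python3 drive.py '[[[9,-1.8,8,0,0,0.4,80],[18,-3.4,16,0,0,0.4,80],[18,-3.4,23,0,0,0.4,80],[18,-3.4,29.6,0,0,0.4,80],[18,-3.4,29.6,0,0,0.4,80]]]'; python3 drive.py '[[[0,0,0,0,0,0,30],[0,0,0,0,0,0,30],[0,0,0,0,0,0,30],[0,0,0,0,0,0,30],[0,0,0,0,0,0,30]]]' 35;python3 drive.py '[[[0,0,0,0,0,0,30],[0,0,-4,0,0,0,30],[0,0,-12,0,0,0,30],[0,0,-20,0,0,0,30],[0,0,-30,0,0,0,30]]]'
```

```text
t: 8.3
tool_pos: [548.4, -329.3, 12.0]
eef_rot: [[0.021, 1.0, -0.006], [1.0, -0.021, 0.004], [0.004, -0.006, -1.0]]
ft_force: [-0.5, 0.4, 0.0]
opening: 80.1
grasp_force: 0.0
t: 8.8
tool_pos: [550.8, -334.4, 15.5]
eef_rot: [[0.026, 1.0, 0.001], [1.0, -0.026, -0.001], [-0.001, 0.001, -1.0]]
ft_force: [-0.1, 0.3, 0.5]
opening: 43.2
grasp_force: 0.0
t: 9.3
tool_pos: [548.6, -333.0, 164.0]
eef_rot: [[0.025, 1.0, -0.004], [1.0, -0.025, 0.002], [0.002, -0.004, -1.0]]
ft_force: [0.2, 0.2, -3.5]
opening: 39.5
grasp_force: 35.0
```

```bash
cat >> h.py <<'E'
O=np.array([581.8,192,170.3]);h_=np.array([-.036,-.999,0]);t_=np.radians(22)
xt=h_*np.cos(t_)+np.array([0,0,-np.sin(t_)]);zt=h_*np.sin(t_)+np.array([0,0,np.cos(t_)]);yt=np.cross(zt,xt)
def place(tip,off,hover=0,x=-60):
    """TCP goal so that blank (sole tip mm below TCP, centre off mm toward tool +x) lies at tube x"""
    p=O+x*xt+(tip+hover)*zt+off*xt; print("goal",p,end=" "); d,rv=totool(p,np.c_[-xt,yt,-zt]); print("shift",d,"rot",rv,"| joints",robot.read_state()["joints"])
E
python3 - <<'E'
from h import *
goal(565,180,330,1.535,.384)
E
```

```text
shift [ 513.658    2.88  -164.838] rot [-0.006  0.382  0.01 ] | joints [ 0.643  0.671 -0.238  1.575  0.185  0.923  0.317] pos [ 548.641 -333.028  163.992]
```

Careful with the scale: shifts go in units of 5 mm and turns go in units of 0.1 rad. That gives: 220 mm is 44, -110 mm is -22.

```bash
python3 drive.py '[[[44,0.4,-22,0,0,0,30],[44,0.4,-22,0,0,0,30],[44,0.4,-22,0,0,0,30],[44,0.4,-22,0,0,0,30],[44,0.4,-22,0,0,0,30]]]'; python3 drive.py '[[[44,0.4,-11,0,3.8,0,30],[44,0.4,-11,0,3.8,0,30],[44,0.4,-11,0,3.8,0,30],[44,0.4,-11,0,3.8,0,30],[44,0.4,-11,0,3.8,0,30]]]'; python3 drive.py '[[[0,0,0,0,0,0,30],[0,0,0,0,0,0,30]]]'
python3 -c "
from h import *
place(15.5,3.5,60);place(15.5,3.5,2)"
```

```text
t: 9.8
tool_pos: [557.2, -111.6, 275.1]
eef_rot: [[0.024, 1.0, -0.001], [1.0, -0.024, 0.001], [0.001, -0.001, -1.0]]
ft_force: [0.6, -0.2, -2.6]
opening: 39.7
grasp_force: 35.0
t: 10.3
tool_pos: [564.4, 109.6, 330.1]
eef_rot: [[0.021, 1.0, 0.007], [0.928, -0.022, 0.373], [0.373, -0.001, -0.928]]
ft_force: [-0.2, 0.6, -2.4]
opening: 39.8
grasp_force: 35.0
t: 10.5
tool_pos: [564.8, 105.8, 328.9]
eef_rot: [[0.022, 1.0, 0.008], [0.929, -0.023, 0.37], [0.37, -0.001, -0.929]]
ft_force: [0.1, -0.4, -2.5]
opening: 39.9
grasp_force: 35.0
goal [582.668 216.079 261.468] shift [ 77.875  15.314 103.589] rot [-0.005  0.005  0.011] | joints [ 0.311  0.434 -0.453  1.622 -0.216  1.087 -0.026]
goal [583.45  237.784 207.691] shift [ 78.174  15.622 161.585] rot [-0.005  0.005  0.011] | joints [ 0.311  0.434 -0.453  1.622 -0.216  1.087 -0.026]
```

To row units: 78 mm is 15.6, 130 mm is 26, 0.01 rad is 0.1.

```bash
python3 drive.py '[[[8,1.6,4,0,0,0.1,30],[15.6,3,10,0,0,0.1,30],[15.6,3,18,0,0,0.1,30],[15.6,3,26,0,0,0.1,30],[15.6,3,26,0,0,0.1,30]]]'; python3 drive.py '[[[0,0,0,0,0,0,30],[0,0,0,0,0,0,30]]]'
python3 -c "
from h import *
place(15.5,3.5,2);save('wrist','w7');s=robot.read_state()['ft_force'];print(s)"
```

```text
t: 11.0
tool_pos: [579.1, 225.2, 232.0]
eef_rot: [[0.035, 0.999, -0.002], [0.929, -0.032, 0.368], [0.368, -0.015, -0.93]]
ft_force: [-2.0, -0.6, -3.0]
opening: 39.6
grasp_force: 35.0
t: 11.2
tool_pos: [585.4, 224.4, 239.4]
eef_rot: [[0.035, 0.999, 0.013], [0.928, -0.037, 0.371], [0.371, -0.001, -0.929]]
ft_force: [0.1, -0.2, -1.1]
opening: 39.5
grasp_force: 35.0
goal [583.45  237.784 207.691] shift [ 0.611 -2.411 34.356] rot [-0.     0.004 -0.002] | joints [ 0.091  0.559 -0.447  1.683 -0.175  0.831 -0.207]
[ 0.052 -0.567 -2.379]
```

View pics/w7.png

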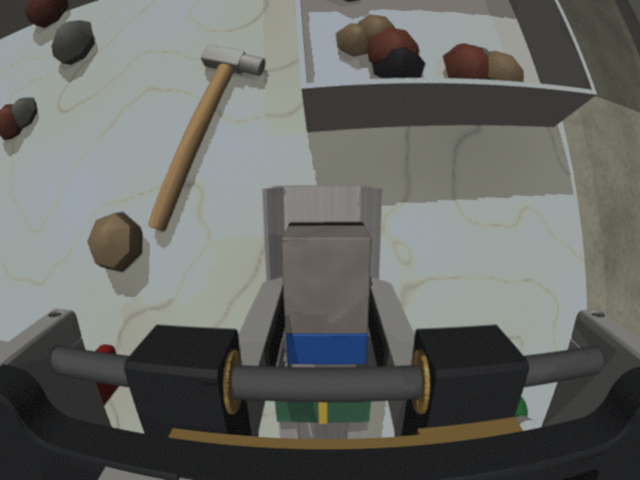

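To row units: 24 mm is 4.8, -2.4 mm is -0.48.

```bash
python3 drive.py '[[[0,-0.48,2.4,0,0,0,30],[0.1,-0.48,4.8,0,0,0,30],[0.1,-0.48,6.2,0,0,0,30],[0.1,-0.48,6.6,0,0,0,30],[0.1,-0.48,6.6,0,0,0,30]]]'; python3 drive.py '[[[0,0,0,0,0,0,30],[0,0,0,0,0,0,30]]]'
python3 -c "
from h import *
place(15.5,3.5,0)"
```

```text
t: 11.75
tool_pos: [581.1, 239.2, 206.7]
eef_rot: [[0.033, 0.999, 0.008], [0.928, -0.034, 0.371], [0.371, -0.005, -0.929]]
ft_force: [-0.1, -0.2, -2.7]
opening: 40.1
grasp_force: 35.0
t: 11.95
tool_pos: [581.7, 238.9, 207.5]
eef_rot: [[0.033, 0.999, 0.01], [0.928, -0.034, 0.371], [0.371, -0.003, -0.929]]
ft_force: [-0.3, 0.5, -3.0]
opening: 39.8
grasp_force: 35.0
goal [583.477 238.533 205.837] shift [-0.906  1.836  1.454] rot [-0.003  0.004  0.   ] | joints [ 0.063  0.596 -0.444  1.719 -0.17   0.755 -0.215]
```

```bash
python3 drive.py '[[[0,0.3,0.2,0,0,0,30],[0,0.3,0.2,0,0,0,30],[0,0.3,0.2,0,0,0,54],[0,0.3,0.2,0,0,0,54],[0,0.3,0.2,0,0,0,54]]]'; python3 drive.py '[[[0,0,0,0,0,0,54],[0,0,0,0,0,0,54],[0,0,-12,0,0,0,54],[0,0,-24,0,0,0,54],[0,0,-24,0,0,0,54]]]'
python3 -c "
from h import *
save('wrist','w8');save('scene','s8')
c,im=load('s8');print([(a,x) for a,x,m in blobs(im,'blue',10)]);print(robot.read_state()['joints'],robot.read_state()['tool_pos'])
c,im=load('w8');print([(a,x) for a,x,m in blobs(im,'blue',10)])
a=load('w8')[1][:,160:500];b=cv2.resize(load('s8')[1][150:310,240:450],None,fx=2,fy=2);o=np.zeros((480,770,3),np.uint8);o[:,:340]=a;o[:320,345:765]=b;cv2.imwrite('pics/c8.png',o[:,:,::-1])"
```

```text
t: 12.45
tool_pos: [583.1, 239.5, 206.8]
eef_rot: [[0.033, 0.999, 0.01], [0.928, -0.034, 0.371], [0.371, -0.003, -0.929]]
ft_force: [-0.9, 0.0, 0.2]
opening: 54.1
grasp_force: 0.0
t: 12.95
tool_pos: [584.0, 193.5, 322.2]
eef_rot: [[0.033, 0.999, 0.016], [0.928, -0.037, 0.371], [0.371, 0.003, -0.928]]
ft_force: [1.3, -0.4, 0.0]
opening: 53.7
grasp_force: 0.0
[(np.int32(104), array([242.135, 251.279])), (np.int32(146), array([201.658, 270.144])), (np.int32(62), array([256.613, 276.048])), (np.int32(173), array([144.688, 298.526]))]
[ 0.153  0.47  -0.456  1.588 -0.191  1.021 -0.192] [584.015 193.814 321.177]
[]
```

View pics/c8.png

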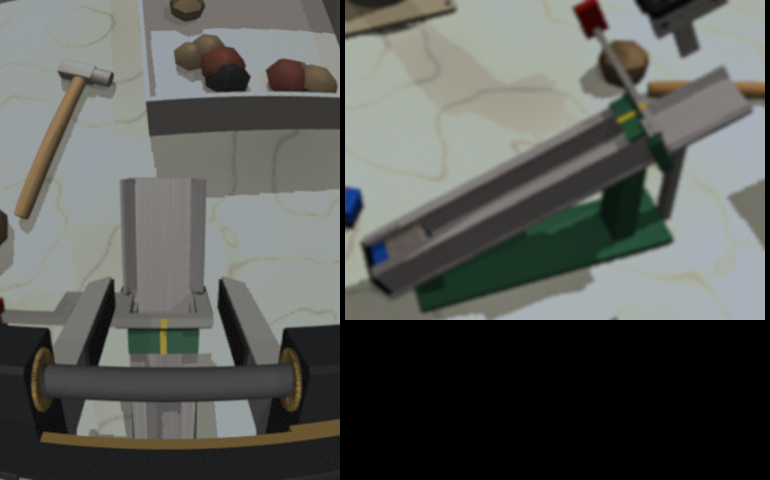

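```bash
python3 -c "
from h import *
goal(560,-10,320,1.535)"
```

```text
shift [-190.351  -16.475  -74.922] rot [ 0.003 -0.38  -0.001] | joints [ 0.153  0.47  -0.456  1.588 -0.191  1.021 -0.192] pos [584.015 193.814 321.177]
```

```bash
python3 drive.py '[[[-38,-3.2,-15,0,-3.8,0,94],[-38,-3.2,-15,0,-3.8,0,94],[-38,-3.2,-15,0,-3.8,0,94],[-38,-3.2,-15,0,-3.8,0,94],[-38,-3.2,-15,0,-3.8,0,94]]]'; python3 drive.py '[[[-28,-3,14,0,0,-7.5,94],[-28,-3,14,0,0,-7.5,94],[-28,-3,14,0,0,-7.5,94],[-28,-3,14,0,0,-7.5,94],[-28,-3,14,0,0,-7.5,94]]]'; python3 drive.py '[[[0,0,0,0,0,-7.5,94],[0,0,0,0,0,-7.5,94],[0,0,0,0,0,-7.5,94],[0,0,0,0,0,-7.5,94],[0,0,0,0,0,-7.5,94]]]'
python3 -c "
from h import *
goal(529,-218,160,-2.554)"
```

```text
t: 13.55
tool_pos: [557.3, -15.5, 315.4]
eef_rot: [[0.041, 0.999, -0.007], [0.999, -0.041, -0.005], [-0.005, -0.007, -1.0]]
ft_force: [0.6, -0.7, -0.3]
opening: 90.5
grasp_force: 0.0
t: 14.05
tool_pos: [536.6, -150.1, 244.3]
eef_rot: [[-0.658, 0.753, -0.008], [0.753, 0.658, 0.001], [0.006, -0.006, -1.0]]
ft_force: [-0.5, 0.9, 1.1]
opening: 93.8
grasp_force: 0.0
t: 14.55
tool_pos: [538.1, -147.2, 245.7]
eef_rot: [[-0.995, 0.098, -0.006], [0.098, 0.995, 0.002], [0.006, 0.001, -1.0]]
ft_force: [-0.6, 0.2, -0.5]
opening: 94.2
grasp_force: 0.0
shift [  1.659 -71.412  85.654] rot [ 0.003 -0.005 -0.685] | joints [ 0.63   0.515 -0.633  1.71   0.344  1.036  1.353] pos [ 538.098 -147.223  245.714]
```

```bash
python3 drive.py '[[[0,-7,8,0,0,-1.5,94],[0.2,-14.2,17,0,0,-3,94],[0.2,-14.2,17,0,0,-4.5,94],[0.2,-14.2,17,0,0,-6,94],[0.2,-14.2,17,0,0,-6.8,94]]]'; python3 drive.py '[[[0,0,0,0,0,0,94],[0,0,0,0,0,0,94]]]'
cat >> h.py <<'E'
def pick(f,near,z=15):
    c,im=save('wrist',f); p,yw,l,d=nose(c,im,near[:2]); 
    if np.cos(yw-near[2])<0: yw+=np.pi
    b=p-24*np.array([np.cos(yw),np.sin(yw)]); print("nose",p,yw,l,d,"centre",b); goal(b[0],b[1],z,yw+np.pi)
E
python3 -c "
from h import *
pick('w9',(466,-260,.587))
c,im=load('w9')
for n in [(445,-153),(500,-399)]: print(nose(c,im,n))"
```

```text
t: 15.05
tool_pos: [528.9, -217.9, 160.0]
eef_rot: [[-0.837, -0.548, -0.006], [-0.548, 0.837, 0.003], [0.004, 0.006, -1.0]]
ft_force: [0.0, 0.8, -0.3]
opening: 94.1
grasp_force: 0.0
t: 15.25
tool_pos: [529.6, -217.9, 161.3]
eef_rot: [[-0.84, -0.543, -0.005], [-0.543, 0.84, 0.001], [0.003, 0.004, -1.0]]
ft_force: [0.2, 0.1, 0.3]
opening: 93.9
grasp_force: 0.0
nose [ 464.983 -260.529] 0.57369137 [np.float32(15.644967), np.float32(37.371235)] 1.0379786428144075 centre [ 444.825 -273.555]
shift [100.935  -0.918 146.89 ] rot [ 0.003 -0.003  0.   ] | joints [ 0.807  0.674 -0.753  1.767  0.56   0.933  1.961] pos [ 529.731 -218.12   161.572]
(array([ 444.588, -153.499]), np.float32(0.961305), [np.float32(16.187498), np.float32(39.131718)], np.float64(0.6795896027964149))
(array([ 497.3  , -397.348]), np.float32(0.6526228), [np.float32(20.084528), np.float32(47.251797)], np.float64(3.198238689120958))
```

To row units: 60 mm is 12, -1 mm is -0.2.

```bash
python3 drive.py '[[[10,0,6,0,0,0,64],[20,-0.2,12,0,0,0,64],[20.2,-0.2,20,0,0,0,64],[20.2,-0.2,27,0,0,0,64],[20.2,-0.2,29.4,0,0,0,64]]]'; python3 drive.py '[[[0,0,0,0,0,0,64],[0,0,0,0,0,0,30],[0,0,0,0,0,0,30],[0,0,0,0,0,0,30],[0,0,0,0,0,0,30]]]' 35;python3 drive.py '[[[0,0,0,0,0,0,30],[0,0,-8,0,0,0,30],[0,0,-16,0,0,0,30],[0,0,-26,0,0,0,30],[0,0,-36,0,0,0,30]]]'; python3 -c "
from h import *
goal(530,-140,280,-2.554)"
```

```text
t: 15.8
tool_pos: [442.6, -274.0, 12.7]
eef_rot: [[-0.84, -0.542, -0.008], [-0.542, 0.84, 0.002], [0.006, 0.006, -1.0]]
ft_force: [0.1, 0.1, 0.6]
opening: 63.8
grasp_force: 0.0
t: 16.3
tool_pos: [446.1, -274.6, 16.6]
eef_rot: [[-0.839, -0.544, -0.002], [-0.544, 0.839, -0.001], [0.002, 0.0, -1.0]]
ft_force: [-0.4, 0.5, 6.3]
opening: 39.6
grasp_force: 35.0
t: 16.8
tool_pos: [444.8, -274.1, 196.8]
eef_rot: [[-0.839, -0.544, -0.005], [-0.544, 0.839, 0.001], [0.004, 0.004, -1.0]]
ft_force: [1.2, -0.6, -3.1]
opening: 39.7
grasp_force: 35.0
shift [-144.118   66.514  -83.441] rot [ 0.004 -0.004 -0.012] | joints [ 1.036  0.571 -0.817  1.862  0.512  0.938  2.128] pos [ 444.832 -274.12   196.843]
```

```bash
python3 drive.py '[[[-28.8,13.2,-16.6,0,0,7.4,30],[-28.8,13.2,-16.6,0,0,7.4,30],[-28.8,13.2,-16.6,0,0,7.4,30],[-28.8,13.2,-16.6,0,0,7.4,30],[-28.8,13.2,-16.6,0,0,7.4,30]]]'; python3 drive.py '[[[-3.6,24.8,-10,0,0,7.4,30],[-3.6,24.8,-10,0,0,7.4,30],[-3.6,24.8,-10,0,0,7.4,30],[-3.6,24.8,-10,0,0,7.4,30],[-3.6,24.8,-10,0,0,7.4,30]]]';python3 drive.py '[[[0,0,0,0,0,7,30],[0,0,0,0,0,7,30],[0,0,0,0,0,7,30],[0,0,0,0,0,7,30],[0,0,0,0,0,7,30]]]'; python3 -c "
from h import *
goal(583,150,330,1.535,.384)"
```

```text
t: 17.3
tool_pos: [534.2, -135.2, 280.7]
eef_rot: [[-0.987, 0.163, 0.002], [0.163, 0.987, 0.002], [-0.002, 0.003, -1.0]]
ft_force: [0.1, 0.1, -3.4]
opening: 39.6
grasp_force: 35.0
t: 17.8
tool_pos: [569.1, -19.6, 328.1]
eef_rot: [[-0.616, 0.788, -0.004], [0.788, 0.616, 0.0], [0.003, -0.003, -1.0]]
ft_force: [-0.1, -0.6, -3.2]
opening: 39.5
grasp_force: 35.0
t: 18.3
tool_pos: [568.6, -21.3, 327.6]
eef_rot: [[0.039, 0.999, -0.005], [0.999, -0.039, 0.0], [-0.0, -0.005, -1.0]]
ft_force: [0.6, 0.4, -3.3]
opening: 40.0
grasp_force: 35.0
shift [171.779   7.647  -2.489] rot [-0.004  0.384 -0.004] | joints [ 0.202  0.414 -0.322  1.561  0.137  1.193 -0.185] pos [568.611 -21.346 327.563]
```

```bash
python3 drive.py '[[[34.4,1.6,-0.4,0,3.84,0,30],[34.4,1.6,-0.4,0,3.84,0,30],[34.4,1.6,-0.4,0,3.84,0,30],[34.4,1.6,-0.4,0,3.84,0,30],[34.4,1.6,-0.4,0,3.84,0,30]]]';python3 drive.py '[[[0,0,0,0,0,0,30],[0,0,0,0,0,0,30]]]'; python3 -c "
from h import *
place(16,0.5,40)
place(16,0.5,2)"
```

```text
t: 18.8
tool_pos: [581.5, 154.0, 329.7]
eef_rot: [[0.029, 1.0, 0.006], [0.926, -0.029, 0.377], [0.377, -0.006, -0.926]]
ft_force: [-0.3, -0.4, -2.8]
opening: 39.6
grasp_force: 35.0
t: 19.0
tool_pos: [583.3, 148.6, 329.5]
eef_rot: [[0.034, 0.999, 0.01], [0.927, -0.036, 0.373], [0.373, -0.004, -0.928]]
ft_force: [-1.2, -0.6, -3.2]
opening: 39.8
grasp_force: 35.0
goal [583.031 226.155 244.511] shift [ 40.146  -2.692 107.8  ] rot [-0.004  0.002 -0.001] | joints [ 0.239  0.464 -0.467  1.576 -0.195  1.074 -0.125]
goal [583.543 240.376 209.278] shift [ 40.203  -2.547 145.798] rot [-0.004  0.002 -0.001] | joints [ 0.239  0.464 -0.467  1.576 -0.195  1.074 -0.125]
```

```bash
python3 drive.py '[[[8,-0.5,4,0,0,0,30],[8,-0.5,12,0,0,0,30],[8,-0.5,20,0,0,0,30],[8,-0.5,26,0,0,0,30],[8,-0.5,28.4,0,0,0,30]]]';python3 drive.py '[[[0,0,0,0,0,0,30],[0,0,0,0,0,0,30],[0,0,0,0,0,0,30]]]'; python3 -c "
from h import *
place(16,0.5,0)"
```

```text
t: 19.5
tool_pos: [581.7, 239.9, 210.3]
eef_rot: [[0.034, 0.999, 0.005], [0.927, -0.034, 0.373], [0.373, -0.008, -0.928]]
ft_force: [-0.5, 0.0, -2.5]
opening: 39.6
grasp_force: 35.0
t: 19.8
tool_pos: [585.1, 239.8, 215.0]
eef_rot: [[0.034, 0.999, 0.013], [0.926, -0.036, 0.375], [0.375, -0.0, -0.927]]
ft_force: [0.1, 0.8, -2.7]
opening: 40.0
grasp_force: 35.0
goal [583.57  241.125 207.424] shift [-1.644 -1.549  7.552] rot [-0. -0. -0.] | joints [ 0.074  0.593 -0.459  1.706 -0.161  0.769 -0.226]
```

To row units: 6 mm is 1.2, -1.5 mm is -0.3.

```bash
python3 drive.py '[[[-0.2,-0.3,0.6,0,0,0,30],[-0.2,-0.3,1.2,0,0,0,30],[-0.2,-0.3,1.2,0,0,0,30],[-0.2,-0.3,1.2,0,0,0,30]]]'; python3 -c "
from h import *
place(16,0.5,0)"; python3 drive.py '[[[0,0,0.1,0,0,0,30],[0,0,0.1,0,0,0,54],[0,0,0.1,0,0,0,54],[0,0,0.1,0,0,0,54],[0,0,0.1,0,0,0,54]]]'; python3 drive.py '[[[0,0,0,0,0,0,54],[0,0,-12,0,0,0,54],[0,0,-24,0,0,0,54],[0,0,-24,0,0,0,54]]]'
python3 -c "
from h import *
save('scene','s9');c,im=load('s9');print([(a,x) for a,x,m in blobs(im,'blue',10)])
goal(560,-10,320,1.535)"
```

```text
t: 20.2
tool_pos: [582.5, 241.5, 208.0]
eef_rot: [[0.033, 0.999, 0.011], [0.927, -0.035, 0.374], [0.374, -0.002, -0.927]]
ft_force: [-1.6, -2.6, 3.6]
opening: 40.2
grasp_force: 35.0
goal [583.57  241.125 207.424] shift [-0.503  1.048  0.445] rot [-0.003  0.     0.   ] | joints [ 0.07   0.6   -0.459  1.717 -0.161  0.753 -0.226]
t: 20.7
tool_pos: [581.9, 242.4, 206.7]
eef_rot: [[0.033, 0.999, 0.009], [0.926, -0.034, 0.375], [0.375, -0.004, -0.927]]
ft_force: [-0.1, -0.3, 0.2]
opening: 53.7
grasp_force: 0.0
t: 21.1
tool_pos: [583.1, 196.0, 322.4]
eef_rot: [[0.033, 0.999, 0.016], [0.926, -0.037, 0.375], [0.375, 0.003, -0.927]]
ft_force: [1.3, -0.3, -1.1]
opening: 54.3
grasp_force: 0.0
[(np.int32(103), array([242.165, 251.117])), (np.int32(57), array([281.456, 262.667])), (np.int32(60), array([256.567, 275.917])), (np.int32(172), array([144.645, 298.529]))]
shift [-192.55   -16.375  -73.83 ] rot [ 0.006 -0.385 -0.001] | joints [ 0.164  0.47  -0.474  1.586 -0.186  1.021 -0.2  ] pos [584.14  195.417 323.909]
```

```bash
python3 drive.py '[[[-38.4,-3.2,-14.8,0,-3.84,0,94],[-38.4,-3.2,-14.8,0,-3.84,0,94],[-38.4,-3.2,-14.8,0,-3.84,0,94],[-38.4,-3.2,-14.8,0,-3.84,0,94],[-38.4,-3.2,-14.8,0,-3.84,0,94]]]'; python3 drive.py '[[[-16.4,-9.4,14,0,0,-7.5,94],[-16.4,-9.4,14,0,0,-7.5,94],[-16.4,-9.4,14,0,0,-7.5,94],[-16.4,-9.4,14,0,0,-7.5,94],[-16.4,-9.4,14,0,0,-7.5,94]]]'; python3 drive.py '[[[0,0,0,0,0,-7.5,94],[0,0,0,0,0,-7.5,94],[0,0,0,0,0,-7.5,94],[0,0,0,0,0,-7.5,94],[0,0,0,0,0,-7.5,94]]]'
python3 -c "
from h import *
goal(487,-91,160,-2.17)"
```

```text
t: 21.65
tool_pos: [556.8, -14.5, 314.0]
eef_rot: [[0.041, 0.999, -0.006], [0.999, -0.041, -0.005], [-0.005, -0.005, -1.0]]
ft_force: [0.9, -0.4, 0.6]
opening: 90.8
grasp_force: 0.0
t: 22.15
tool_pos: [507.0, -88.3, 244.0]
eef_rot: [[-0.66, 0.751, -0.005], [0.751, 0.66, 0.001], [0.004, -0.003, -1.0]]
ft_force: [0.5, 0.3, -0.0]
opening: 93.6
grasp_force: 0.0
t: 22.65
tool_pos: [507.6, -87.6, 244.5]
eef_rot: [[-0.995, 0.098, -0.004], [0.098, 0.995, 0.001], [0.004, 0.001, -1.0]]
ft_force: [0.2, -0.3, 0.0]
opening: 94.0
grasp_force: 0.0
shift [19.84  -5.517 84.626] rot [ 0.003 -0.003 -1.07 ] | joints [ 0.575  0.455 -0.663  1.823  0.33   0.981  1.247] pos [507.638 -87.552 244.545]
```

To row units: 84 mm is 16.8, 40 mm is 8, -0.75 rad is -7.5.

```bash
python3 drive.py '[[[4,-1,8,0,0,-7.5,94],[4,-1,16.8,0,0,-7.5,94],[4,-1,16.8,0,0,-7.5,94],[4,-1,16.8,0,0,-7.5,94],[4,-1,16.8,0,0,-7.5,94]]]'; python3 drive.py '[[[0,0,0,0,0,-3.2,94],[0,0,0,0,0,-3.2,94],[0,0,0,0,0,-3.2,94],[0,0,0,0,0,-3.2,94]]]'
python3 -c "
from h import *
pick('w10',(444.6,-153.5,.97))"
```

```text
t: 23.15
tool_pos: [486.7, -90.3, 160.3]
eef_rot: [[-0.795, -0.606, -0.005], [-0.606, 0.795, 0.002], [0.003, 0.004, -1.0]]
ft_force: [0.4, -0.4, 0.9]
opening: 94.1
grasp_force: 0.0
t: 23.55
tool_pos: [486.9, -90.8, 160.7]
eef_rot: [[-0.572, -0.82, -0.004], [-0.82, 0.572, 0.001], [0.001, 0.004, -1.0]]
ft_force: [0.3, 0.1, 0.3]
opening: 93.8
grasp_force: 0.0
nose [ 444.106 -152.814] 0.96041346 [np.float32(15.645616), np.float32(38.075275)] 1.0782379794516463 centre [ 430.349 -172.48 ]
shift [ 99.071  -0.799 146.049] rot [ 0.004 -0.002  0.002] | joints [ 0.716  0.615 -0.89   1.97   0.629  0.864  2.016] pos [486.932 -90.853 160.882]
```

To row units: 146 mm is 29.2, 135 mm is 27.

```bash
python3 drive.py '[[[10,0,6,0,0,0,64],[19.8,-0.2,12,0,0,0,64],[19.8,-0.2,20,0,0,0,64],[19.8,-0.2,27,0,0,0,64],[19.8,-0.2,29.2,0,0,0,64]]]'; python3 drive.py '[[[0,0,0,0,0,0,64],[0,0,0,0,0,0,30],[0,0,0,0,0,0,30],[0,0,0,0,0,0,30],[0,0,0,0,0,0,30]]]' 35;python3 drive.py '[[[0,0,0,0,0,0,30],[0,0,-8,0,0,0,30],[0,0,-16,0,0,0,30],[0,0,-26,0,0,0,30],[0,0,-36,0,0,0,30]]]'; python3 -c "
from h import *
goal(520,-90,280,-2.17)"
```

```text
t: 24.1
tool_pos: [428.5, -173.4, 12.5]
eef_rot: [[-0.573, -0.82, -0.008], [-0.82, 0.573, 0.001], [0.004, 0.008, -1.0]]
ft_force: [0.2, -1.1, 0.2]
opening: 64.3
grasp_force: 0.0
t: 24.6
tool_pos: [431.5, -173.2, 16.1]
eef_rot: [[-0.57, -0.822, -0.002], [-0.822, 0.57, -0.001], [0.002, 0.001, -1.0]]
ft_force: [-0.1, -0.2, 4.7]
opening: 39.6
grasp_force: 35.0
t: 25.1
tool_pos: [430.7, -172.8, 196.9]
eef_rot: [[-0.569, -0.822, -0.005], [-0.822, 0.569, 0.001], [0.002, 0.005, -1.0]]
ft_force: [1.3, -1.1, -1.7]
opening: 39.9
grasp_force: 35.0
shift [-118.721  -25.921  -83.444] rot [ 0.005 -0.002 -0.006] | joints [ 0.983  0.531 -0.964  2.005  0.559  0.9    2.253] pos [ 430.7   -172.783  196.923]
```

To row units: -119 mm is -23.8, -83 mm is -16.6, 0.75 rad is 7.5.

```bash
python3 drive.py '[[[-23.8,-5.2,-16.6,0,0,7.5,30],[-23.8,-5.2,-16.6,0,0,7.5,30],[-23.8,-5.2,-16.6,0,0,7.5,30],[-23.8,-5.2,-16.6,0,0,7.5,30],[-23.8,-5.2,-16.6,0,0,7.5,30]]]'; python3 drive.py '[[[-12.4,11.6,-9.6,0,0,7.5,30],[-12.4,11.6,-9.6,0,0,7.5,30],[-12.4,11.6,-9.6,0,0,7.5,30],[-12.4,11.6,-9.6,0,0,7.5,30],[-12.4,11.6,-9.6,0,0,7.5,30]]]';python3 drive.py '[[[0,0,0,0,0,7.5,30],[0,0,0,0,0,7.5,30],[0,0,0,0,0,7.5,30],[0,0,0,0,0,7.5,30],[0,0,0,0,0,7.5,30]]]';python3 drive.py '[[[0,0,0,0,0,1.5,30],[0,0,0,0,0,3,30],[0,0,0,0,0,3.3,30]]]'; python3 -c "
from h import *
goal(583,150,330,1.535,.384)"
```

```text
t: 25.6
tool_pos: [521.8, -88.6, 278.8]
eef_rot: [[-0.978, -0.21, -0.002], [-0.21, 0.978, 0.0], [0.002, 0.001, -1.0]]
ft_force: [-1.5, -0.4, -2.8]
opening: 39.8
grasp_force: 35.0
t: 26.1
tool_pos: [569.0, -19.8, 325.6]
eef_rot: [[-0.858, 0.514, -0.005], [0.514, 0.858, -0.0], [0.004, -0.002, -1.0]]
ft_force: [-0.1, -0.4, -1.1]
opening: 39.7
grasp_force: 35.0
t: 26.6
tool_pos: [568.8, -20.2, 325.5]
eef_rot: [[-0.276, 0.961, -0.005], [0.961, 0.276, 0.0], [0.001, -0.005, -1.0]]
ft_force: [-0.1, 0.6, -0.8]
opening: 39.8
grasp_force: 35.0
t: 26.9
tool_pos: [568.9, -20.2, 325.6]
eef_rot: [[0.046, 0.999, -0.005], [0.999, -0.046, -0.0], [-0.0, -0.005, -1.0]]
ft_force: [-0.2, 0.3, -2.0]
opening: 39.7
grasp_force: 35.0
shift [170.619   6.254  -4.489] rot [-0.003  0.384 -0.011] | joints [ 0.204  0.416 -0.328  1.565  0.141  1.189 -0.197] pos [568.878 -20.15  325.593]
```

To row units: 171 mm is 34.2, 6 mm is 1.2, 0.384 rad is 3.84.

```bash
python3 drive.py '[[[34.2,1.2,-0.8,0,3.84,-0.1,30],[34.2,1.2,-0.8,0,3.84,-0.1,30],[34.2,1.2,-0.8,0,3.84,-0.1,30],[34.2,1.2,-0.8,0,3.84,-0.1,30],[34.2,1.2,-0.8,0,3.84,-0.1,30]]]';python3 drive.py '[[[0,0,0,0,0,0,30],[0,0,0,0,0,0,30]]]'; python3 -c "
from h import *
place(16,0,2)"
```

```text
t: 27.4
tool_pos: [581.7, 153.7, 329.9]
eef_rot: [[0.026, 1.0, 0.008], [0.926, -0.027, 0.377], [0.377, -0.002, -0.926]]
ft_force: [-0.2, -0.8, -1.0]
opening: 40.0
grasp_force: 35.0
t: 27.6
tool_pos: [583.2, 148.6, 329.5]
eef_rot: [[0.033, 0.999, 0.012], [0.927, -0.035, 0.373], [0.373, -0.001, -0.928]]
ft_force: [-0.0, -0.5, -1.4]
opening: 40.0
grasp_force: 35.0
goal [583.56  240.839 209.466] shift [ 40.709  -2.737 145.784] rot [-0.002  0.002  0.   ] | joints [ 0.246  0.464 -0.476  1.579 -0.19   1.07  -0.128]
```

```bash
python3 drive.py '[[[8.2,-0.54,4,0,0,0,30],[8.2,-0.54,12,0,0,0,30],[8.2,-0.54,20,0,0,0,30],[8.2,-0.54,26,0,0,0,30],[8.2,-0.54,28.4,0,0,0,30]]]';python3 drive.py '[[[0,0,0,0,0,0,30],[0,0,0,0,0,0,30],[0,0,0,0,0,0,30]]]'; python3 -c "
from h import *
place(16,0,0)"
```

```text
t: 28.1
tool_pos: [581.6, 241.0, 210.6]
eef_rot: [[0.033, 0.999, 0.007], [0.927, -0.034, 0.373], [0.373, -0.006, -0.928]]
ft_force: [-0.1, -0.1, -0.9]
opening: 39.6
grasp_force: 35.0
t: 28.4
tool_pos: [584.9, 240.8, 215.3]
eef_rot: [[0.033, 0.999, 0.015], [0.926, -0.036, 0.375], [0.375, 0.002, -0.927]]
ft_force: [0.1, 0.1, -1.6]
opening: 39.4
grasp_force: 35.0
goal [583.587 241.588 207.611] shift [-2.214 -1.312  7.343] rot [ 0.001 -0.     0.   ] | joints [ 0.076  0.593 -0.467  1.707 -0.154  0.766 -0.233]
```

To row units: 6 mm is 1.2, 3 mm is 0.6.

```bash
python3 drive.py '[[[-0.2,-0.2,0.6,0,0,0,30],[-0.2,-0.2,1.2,0,0,0,30],[-0.2,-0.2,1.2,0,0,0,30],[-0.2,-0.2,1.2,0,0,0,30]]]'; python3 drive.py '[[[0,0,0.1,0,0,0,30],[0,0,0.1,0,0,0,54],[0,0,0.1,0,0,0,54],[0,0,0.1,0,0,0,54],[0,0,0.1,0,0,0,54]]]'; python3 drive.py '[[[0,0,0,0,0,0,54],[0,0,-12,0,0,0,54],[0,0,-24,0,0,0,54],[0,0,-24,0,0,0,54]]]'
python3 -c "
from h import *
save('scene','s10');c,im=load('s10');print([(a,x) for a,x,m in blobs(im,'blue',10)])
goal(560,-10,320,1.535)"
```

```text
t: 28.8
tool_pos: [582.8, 242.6, 208.1]
eef_rot: [[0.033, 0.999, 0.012], [0.927, -0.035, 0.374], [0.374, -0.001, -0.927]]
ft_force: [0.3, -2.3, 1.9]
opening: 39.4
grasp_force: 35.0
t: 29.3
tool_pos: [582.1, 243.5, 206.9]
eef_rot: [[0.032, 0.999, 0.011], [0.927, -0.034, 0.375], [0.375, -0.002, -0.927]]
ft_force: [0.4, -1.0, -0.2]
opening: 53.9
grasp_force: 0.0
t: 29.7
tool_pos: [583.2, 197.1, 322.6]
eef_rot: [[0.032, 0.999, 0.018], [0.926, -0.037, 0.375], [0.375, 0.005, -0.927]]
ft_force: [-0.0, 0.5, -0.5]
opening: 53.7
grasp_force: 0.0
[(np.int32(51), array([306.588, 249.235])), (np.int32(56), array([281.464, 262.571])), (np.int32(60), array([256.667, 275.9  ])), (np.int32(122), array([148.779, 342.205]))]
shift [-193.647  -16.353  -74.008] rot [ 0.008 -0.385 -0.001] | joints [ 0.168  0.47  -0.483  1.587 -0.181  1.018 -0.207] pos [584.205 196.496 324.181]
```

Run:
```python
from h import *
c,im=load('s10'); print(nose(c,im,(0,0)) and [(plane(c,*x,30)) for a,x,m in blobs(im,'blue',10)][-1], nose(c,im,plane(c,148.8,342.2,36)[:2]))
cv2.imwrite('pics/c10.png',cv2.resize(im[310:380,110:190],None,fx=6,fy=6,interpolation=2)[:,:,::-1])
```

```text
[ 621.057 -403.062   30.   ] (array([ 624.679, -401.752]), np.float32(0.7464305), [np.float32(15.80641), np.float32(39.04295)], np.float64(0.04493905174636214))
```

View pics/c10.png

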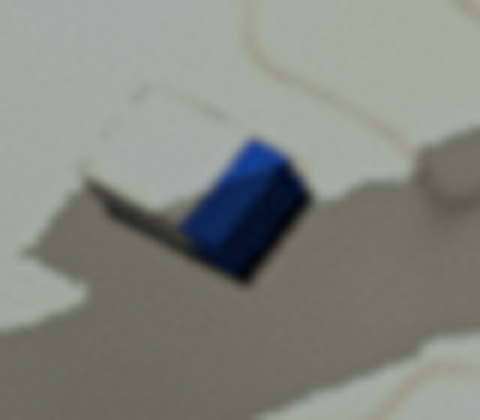

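```bash
python3 drive.py '[[[-38.6,-3.2,-14.8,0,-3.84,0,94],[-38.6,-3.2,-14.8,0,-3.84,0,94],[-38.6,-3.2,-14.8,0,-3.84,0,94],[-38.6,-3.2,-14.8,0,-3.84,0,94],[-38.6,-3.2,-14.8,0,-3.84,0,94]]]'; python3 drive.py '[[[-27.6,9,4,0,0,-7.5,94],[-27.6,9,4,0,0,-7.5,94],[-27.6,9,4,0,0,-7.5,94],[-27.6,9,4,0,0,-7.5,94],[-27.6,9,4,0,0,-7.5,94]]]'; python3 drive.py '[[[-32,-12,12,0,0,-7.5,94],[-32,-12,12,0,0,-7.5,94],[-32,-12,12,0,0,-7.5,94],[-32,-12,12,0,0,-7.5,94],[-32,-12,12,0,0,-7.5,94]]]'
python3 -c "
from h import *
goal(677,-351,160,-2.39)"
```

```text
t: 30.25
tool_pos: [556.8, -14.2, 313.8]
eef_rot: [[0.041, 0.999, -0.004], [0.999, -0.041, -0.005], [-0.005, -0.003, -1.0]]
ft_force: [-0.4, -0.8, -0.2]
opening: 90.6
grasp_force: 0.0
t: 30.75
tool_pos: [597.7, -148.7, 293.0]
eef_rot: [[-0.658, 0.753, -0.004], [0.753, 0.658, 0.001], [0.003, -0.002, -1.0]]
ft_force: [0.9, 1.6, -0.4]
opening: 94.2
grasp_force: 0.0
t: 31.25
tool_pos: [656.1, -313.0, 229.8]
eef_rot: [[-0.994, 0.106, -0.006], [0.106, 0.994, -0.0], [0.006, -0.001, -1.0]]
ft_force: [-0.2, -0.2, 0.7]
opening: 94.1
grasp_force: 0.0
shift [-25.204 -35.542  69.69 ] rot [ 0.002 -0.006 -0.858] | joints [ 0.687  0.791 -0.595  1.214  0.433  1.265  1.567] pos [ 656.14  -312.973  229.813]
```

To row units: 69 mm is 13.8, -35 mm is -7, -0.75 rad is -7.5.

```bash
python3 drive.py '[[[-5,-7,13.8,0,0,-7.5,94],[-5,-7,13.8,0,0,-7.5,94],[-5,-7,13.8,0,0,-7.5,94],[-5,-7,13.8,0,0,-7.5,94],[-5,-7,13.8,0,0,-7.5,94]]]'; python3 drive.py '[[[0,0,0,0,0,-1.1,94],[0,0,0,0,0,-1.1,94],[0,0,0,0,0,-1.1,94]]]'
python3 -c "
from h import *
pick('w11',(622,-402,.75))"
```

```text
t: 31.75
tool_pos: [678.6, -343.9, 163.8]
eef_rot: [[-0.795, -0.606, -0.003], [-0.606, 0.795, 0.002], [0.001, 0.003, -1.0]]
ft_force: [-0.2, 0.3, 0.3]
opening: 94.1
grasp_force: 0.0
t: 32.05
tool_pos: [678.6, -344.3, 164.7]
eef_rot: [[-0.73, -0.683, -0.002], [-0.683, 0.73, 0.001], [0.001, 0.002, -1.0]]
ft_force: [-0.6, -0.0, 0.8]
opening: 93.8
grasp_force: 0.0
nose [ 622.526 -401.401] 0.7488074 [np.float32(15.031203), np.float32(37.710007)] 0.9309119697527867 centre [ 604.946 -417.739]
shift [103.709  -3.457 150.061] rot [ 0.002 -0.001  0.004] | joints [ 0.761  0.94  -0.763  1.166  0.625  1.264  2.355] pos [ 678.611 -344.427  164.949]
```

To row units: 150 mm is 30, 100 mm is 20.

```bash
python3 drive.py '[[[10,-0.4,6,0,0,0,64],[20.6,-0.6,12,0,0,0,64],[20.8,-0.6,20,0,0,0,64],[20.8,-0.6,27,0,0,0,64],[20.8,-0.6,30,0,0,0,64]]]'; python3 drive.py '[[[0,0,0,0,0,0,64],[0,0,0,0,0,0,30],[0,0,0,0,0,0,30],[0,0,0,0,0,0,30],[0,0,0,0,0,0,30]]]' 35;python3 drive.py '[[[0,0,0,0,0,0,30],[0,0,-8,0,0,0,30],[0,0,-16,0,0,0,30],[0,0,-26,0,0,0,30],[0,0,-36,0,0,0,30]]]'; python3 -c "
from h import *
goal(600,-200,290,-2.39)"
```

```text
t: 32.6
tool_pos: [601.2, -418.3, 11.3]
eef_rot: [[-0.73, -0.683, -0.008], [-0.683, 0.73, 0.002], [0.004, 0.007, -1.0]]
ft_force: [-0.2, 0.6, -0.1]
opening: 64.4
grasp_force: 0.0
t: 33.1
tool_pos: [605.9, -418.3, 17.5]
eef_rot: [[-0.728, -0.685, 0.001], [-0.685, 0.728, -0.001], [0.0, -0.001, -1.0]]
ft_force: [-0.3, 0.4, 5.1]
opening: 39.5
grasp_force: 35.0
t: 33.6
tool_pos: [604.2, -418.1, 196.8]
eef_rot: [[-0.728, -0.685, -0.003], [-0.685, 0.728, 0.001], [0.002, 0.003, -1.0]]
ft_force: [0.5, -0.1, -2.8]
opening: 39.4
grasp_force: 35.0
shift [-146.227  161.963  -93.064] rot [ 0.003 -0.002  0.003] | joints [ 0.926  0.876 -0.789  1.228  0.607  1.275  2.477] pos [ 604.178 -418.108  196.797]
```

```bash
python3 drive.py '[[[-29.2,32.4,-18.6,0,0,6,30],[-29.2,32.4,-18.6,0,0,6,30],[-29.2,32.4,-18.6,0,0,6,30],[-29.2,32.4,-18.6,0,0,6,30],[-29.2,32.4,-18.6,0,0,6,30]]]'; python3 drive.py '[[[1,36.6,-8,0,0,7.5,30],[1,36.6,-8,0,0,7.5,30],[1,36.6,-8,0,0,7.5,30],[1,36.6,-8,0,0,7.5,30],[1,36.6,-8,0,0,7.5,30]]]';python3 drive.py '[[[0,0,0,0,0,7.5,30],[0,0,0,0,0,7.5,30],[0,0,0,0,0,7.5,30],[0,0,0,0,0,7.5,30],[0,0,0,0,0,7.5,30]]]';python3 drive.py '[[[0,0,0,0,0,1.5,30],[0,0,0,0,0,2.6,30],[0,0,0,0,0,2.6,30]]]'; python3 -c "
from h import *
goal(583,150,330,1.535,.384)"
```

```text
t: 34.1
tool_pos: [600.5, -196.2, 290.5]
eef_rot: [[-0.988, -0.154, -0.0], [-0.154, 0.988, 0.0], [0.0, 0.0, -1.0]]
ft_force: [0.9, -0.1, -2.3]
opening: 39.8
grasp_force: 35.0
t: 34.6
tool_pos: [566.5, -12.1, 330.8]
eef_rot: [[-0.83, 0.557, 0.001], [0.557, 0.83, 0.004], [0.001, 0.004, -1.0]]
ft_force: [-0.4, -0.2, -1.7]
opening: 39.9
grasp_force: 35.0
t: 35.1
tool_pos: [566.9, -20.1, 328.6]
eef_rot: [[-0.218, 0.976, -0.002], [0.976, 0.218, -0.0], [0.0, -0.002, -1.0]]
ft_force: [0.1, 0.1, -1.3]
opening: 39.6
grasp_force: 35.0
t: 35.4
tool_pos: [567.0, -20.0, 328.6]
eef_rot: [[0.034, 0.999, -0.002], [0.999, -0.034, -0.0], [-0.0, -0.002, -1.0]]
ft_force: [0.5, -0.6, -0.8]
opening: 39.7
grasp_force: 35.0
shift [170.432  10.135  -1.478] rot [-0.002  0.384  0.001] | joints [ 0.202  0.409 -0.324  1.567  0.137  1.19  -0.183] pos [567.009 -19.984 328.619]
```

To row units: 170 mm is 34, 10 mm is 2, 0.384 rad is 3.84.

```bash
python3 drive.py '[[[34,2,-0.2,0,3.84,0,30],[34,2,-0.2,0,3.84,0,30],[34,2,-0.2,0,3.84,0,30],[34,2,-0.2,0,3.84,0,30],[34,2,-0.2,0,3.84,0,30]]]';python3 drive.py '[[[0,0,0,0,0,0,30],[0,0,0,0,0,0,30]]]'; python3 -c "
from h import *
place(17,0,2)"
```

```text
t: 35.9
tool_pos: [582.1, 152.6, 329.7]
eef_rot: [[0.026, 1.0, 0.009], [0.926, -0.027, 0.376], [0.376, -0.002, -0.926]]
ft_force: [0.0, -0.2, -0.9]
opening: 39.8
grasp_force: 35.0
t: 36.1
tool_pos: [583.5, 147.7, 329.5]
eef_rot: [[0.033, 0.999, 0.012], [0.927, -0.035, 0.373], [0.373, -0.001, -0.928]]
ft_force: [-0.1, -0.5, -0.9]
opening: 39.8
grasp_force: 35.0
goal [583.546 240.465 210.393] shift [ 41.548  -3.11  145.071] rot [-0.001  0.002  0.   ] | joints [ 0.242  0.463 -0.468  1.578 -0.195  1.071 -0.122]
```

To row units: 142 mm is 28.4, 130 mm is 26.

```bash
python3 drive.py '[[[8.2,-0.6,4,0,0,0,30],[8.2,-0.6,12,0,0,0,30],[8.2,-0.6,20,0,0,0,30],[8.2,-0.6,26,0,0,0,30],[8.2,-0.6,28.4,0,0,0,30]]]';python3 drive.py '[[[0,0,0,0,0,0,30],[0,0,0,0,0,0,30],[0,0,0,0,0,0,30]]]'; python3 -c "
from h import *
place(17,0,0)"
```

```text
t: 36.6
tool_pos: [581.6, 240.1, 210.6]
eef_rot: [[0.033, 0.999, 0.007], [0.927, -0.034, 0.373], [0.373, -0.006, -0.928]]
ft_force: [-0.5, 1.1, -1.2]
opening: 39.9
grasp_force: 35.0
t: 36.9
tool_pos: [584.8, 239.9, 215.1]
eef_rot: [[0.033, 0.999, 0.015], [0.926, -0.036, 0.375], [0.375, 0.001, -0.927]]
ft_force: [-0.4, -0.0, -1.6]
opening: 40.0
grasp_force: 35.0
goal [583.573 241.213 208.539] shift [-1.268 -1.323  6.588] rot [ 0.001 -0.     0.   ] | joints [ 0.074  0.592 -0.46   1.708 -0.161  0.766 -0.226]
```

```bash
python3 drive.py '[[[-0.2,-0.2,0.6,0,0,0,30],[-0.2,-0.2,1.1,0,0,0,30],[-0.2,-0.2,1.1,0,0,0,30],[-0.2,-0.2,1.1,0,0,0,30]]]'; python3 drive.py '[[[0,0,0,0,0,0,30],[0,0,0,0,0,0,54],[0,0,0,0,0,0,54],[0,0,0,0,0,0,54],[0,0,0,0,0,0,54]]]'; python3 drive.py '[[[0,0,0,0,0,0,54],[0,0,-12,0,0,0,54],[0,0,-24,0,0,0,54],[0,0,-24,0,0,0,54]]]'
python3 -c "
from h import *
save('scene','s11');c,im=load('s11');print([(a,x) for a,x,m in blobs(im,'blue',10)])
save('side','d11')
a=cv2.resize(im[150:310,240:450],None,fx=3,fy=3,interpolation=2);o=np.zeros((480,800,3),np.uint8);o[:,:630]=a;cv2.imwrite('pics/c11.png',o[:,:,::-1])
goal(431,167,340,1.535)"
```

```text
t: 37.3
tool_pos: [583.0, 241.3, 208.9]
eef_rot: [[0.033, 0.999, 0.013], [0.927, -0.035, 0.374], [0.374, -0.0, -0.927]]
ft_force: [-0.9, -4.2, 5.6]
opening: 39.5
grasp_force: 35.0
t: 37.8
tool_pos: [582.2, 242.1, 207.7]
eef_rot: [[0.033, 0.999, 0.011], [0.927, -0.034, 0.375], [0.375, -0.002, -0.927]]
ft_force: [0.3, 0.7, 0.1]
opening: 54.3
grasp_force: 0.0
t: 38.2
tool_pos: [583.2, 195.7, 323.4]
eef_rot: [[0.032, 0.999, 0.018], [0.926, -0.037, 0.375], [0.375, 0.005, -0.927]]
ft_force: [1.0, 0.4, 0.5]
opening: 54.1
grasp_force: 0.0
[(np.int32(53), array([331.906, 236.075])), (np.int32(51), array([306.588, 249.235])), (np.int32(56), array([281.429, 262.75 ])), (np.int32(61), array([256.656, 275.984]))]
shift [ -25.218 -150.939  -29.939] rot [ 0.005 -0.384 -0.   ] | joints [ 0.164  0.47  -0.475  1.59  -0.185  1.017 -0.201] pos [583.208 195.965 322.429]
```

View pics/c11.png

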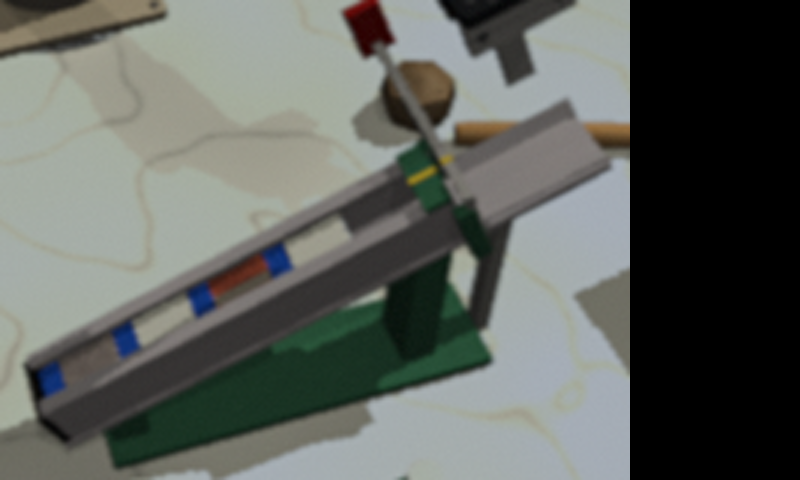

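To row units: -144 mm is -28.8, -30 mm is -6, -0.384 rad is -3.84.

```bash
python3 drive.py '[[[-5,-28.8,-6,0,-3.84,0,50],[-5,-28.8,-6,0,-3.84,0,50],[-5,-28.8,-6,0,-3.84,0,50],[-5,-28.8,-6,0,-3.84,0,50],[-5,-28.8,-6,0,-3.84,0,50]]]';python3 drive.py '[[[0,0,0,0,0,0,50],[0,0,0,0,0,0,50]]]'
python3 - <<'E'
from h import *
c,im=save('wrist','w12')
for a,ce,m in blobs(im,'red',100):
    ys,xs=np.nonzero(m);print(a,ce,xs.min(),xs.max(),ys.min(),ys.max(), plane(c,(xs.min()+xs.max())/2,ys.max(),257),proj(c,[438.6,164,260.5]))
goal(438.6,166,232,1.535)
E
```

```text
t: 38.8
tool_pos: [434.9, 168.4, 337.4]
eef_rot: [[0.031, 1.0, -0.002], [1.0, -0.031, -0.0], [-0.0, -0.002, -1.0]]
ft_force: [0.3, -0.2, -0.7]
opening: 49.6
grasp_force: 0.0
t: 39.0
tool_pos: [436.7, 166.7, 336.9]
eef_rot: [[0.037, 0.999, -0.003], [0.999, -0.037, 0.0], [0.0, -0.003, -1.0]]
ft_force: [0.1, 0.6, -0.5]
opening: 50.2
grasp_force: 0.0
284 [330.011 227.137] 324 336 209 244 [439.472 172.575 257.   ] [329.24  256.824]
205 [329.712 260.649] 324 336 248 273 [438.701 150.424 257.   ] [329.24  256.824]
shift [ -0.635   2.27  104.982] rot [-0.003 -0.    -0.001] | joints [-0.12   0.241 -0.385  1.795  0.098  1.127 -0.574] pos [436.69  166.702 336.988]
```

```bash
python3 drive.py '[[[0,0.4,6,0,0,0,50],[0,0.4,12,0,0,0,50],[0,0.4,18,0,0,0,50],[0,0.4,20.8,0,0,0,50],[0,0.4,20.8,0,0,0,50]]]'; python3 drive.py '[[[0,0,0,0,0,0,5],[0,0,0,0,0,0,5],[0,0,0,0,0,0,5],[0,0,0,0,0,0,5],[0,0,0,0,0,0,5]]]' 40; python3 drive.py '[[[0,0,0,0,0,0,5],[0,0,0,0,0,0,5],[0,0,0,0,0,0,5]]]' 40; python3 drive.py '[[[0,2.4,0,0,0,0,5],[0,4.8,0,0,0,0,5],[0,7.2,0,0,0,0,5],[0,9.6,0,0,0,0,5],[0,11.2,0,0,0,0,5]]]'; python3 drive.py '[[[0,0.2,0,0,0,0,5],[0,0.4,0,0,0,0,5]]]'
```

```text
t: 39.55
tool_pos: [436.8, 166.2, 231.5]
eef_rot: [[0.036, 0.999, -0.007], [0.999, -0.036, -0.001], [-0.002, -0.007, -1.0]]
ft_force: [-0.3, 0.9, -0.1]
opening: 50.1
grasp_force: 0.0
t: 40.05
tool_pos: [438.4, 167.6, 234.4]
eef_rot: [[0.034, 0.999, 0.0], [0.999, -0.034, 0.001], [0.001, 0.0, -1.0]]
ft_force: [5.4, -1.2, -2.0]
opening: 13.4
grasp_force: 3.3
t: 40.35
tool_pos: [439.0, 167.5, 234.4]
eef_rot: [[0.035, 0.999, 0.001], [0.999, -0.035, 0.001], [0.001, 0.001, -1.0]]
ft_force: [4.0, -1.0, 1.7]
opening: 11.9
grasp_force: 40.0
t: 40.85
tool_pos: [490.9, 165.7, 234.3]
eef_rot: [[0.034, 0.999, -0.008], [0.999, -0.034, -0.001], [-0.001, -0.008, -1.0]]
ft_force: [-7.7, -0.7, 13.0]
opening: 11.6
grasp_force: 40.0
t: 41.05
tool_pos: [493.0, 165.6, 234.3]
eef_rot: [[0.034, 0.999, -0.007], [0.999, -0.034, -0.001], [-0.001, -0.007, -1.0]]
ft_force: [-7.8, -1.9, 11.6]
opening: 11.9
grasp_force: 40.0
```

```bash
python3 drive.py '[[[0,0.4,0,0,0,0,5],[0,0.8,0,0,0,0,5],[0,1,0,0,0,0,5]]]'; python3 drive.py '[[[0,0.2,0,0,0,0,5],[0,0.4,0,0,0,0,5]]]';python3 drive.py '[[[0,0.2,0,0,0,0,5],[0,0.2,0,0,0,0,5]]]';python3 drive.py '[[[0,0.2,0,0,0,0,5],[0,0.2,0,0,0,0,5]]]'
```

```text
t: 41.35
tool_pos: [497.8, 165.5, 234.3]
eef_rot: [[0.034, 0.999, -0.007], [0.999, -0.034, -0.001], [-0.001, -0.007, -1.0]]
ft_force: [-7.5, -0.9, 11.6]
opening: 11.9
grasp_force: 40.0
t: 41.55
tool_pos: [498.8, 165.4, 234.3]
eef_rot: [[0.033, 0.999, -0.009], [0.999, -0.033, -0.001], [-0.002, -0.009, -1.0]]
ft_force: [-10.0, -1.7, 14.4]
opening: 11.9
grasp_force: 40.1
t: 41.75
tool_pos: [498.8, 165.4, 234.3]
eef_rot: [[0.033, 0.999, -0.01], [0.999, -0.033, -0.002], [-0.002, -0.01, -1.0]]
ft_force: [-11.0, -1.1, 15.6]
opening: 11.8
grasp_force: 40.1
t: 41.95
tool_pos: [498.8, 165.4, 234.3]
eef_rot: [[0.033, 0.999, -0.012], [0.999, -0.033, -0.002], [-0.003, -0.012, -1.0]]
ft_force: [-14.2, -1.3, 16.1]
opening: 11.8
grasp_force: 40.1
```

Careful with the scale: shifts go in units of 5 mm and turns go in units of 0.1 rad. That gives: -120 mm is -24, -110 mm is -22.

```bash
python3 drive.py '[[[0,0,0,0,0,0,44],[0,0,0,0,0,0,44],[0,0,0,0,0,0,44],[0,0,0,0,0,0,44],[0,0,0,0,0,0,44]]]'; python3 drive.py '[[[0,0,-8,0,0,0,44],[0,0,-16,0,0,0,44],[0,0,-22,0,0,0,44],[-6,-6,-24,0,0,0,44],[-6,-6,-24,0,0,0,44]]]';python3 drive.py '[[[0,0,0,0,0,0,44],[0,0,0,0,0,0,44]]]'
python3 - <<'E'
from h import *
c,im=save('wrist','w13'); y=sorted([x for a,x,m in blobs(im,'yellow',8)],key=lambda p:p[0]); print(y)
b=plane(c,*y[0],213.9);g=plane(c,*y[-1],225.1);print(b,g,"lateral",(g-b)@yt)
c,im=save('scene','s13');print([(a,x) for a,x,m in blobs(im,'blue',10)])
c,im=save('side','d13')
a=load('s13')[1][150:350,240:500];d=load('d13')[1][200:480,190:390]
o=np.zeros((560,800,3),np.uint8);o[:300,:390]=cv2.resize(a,(390,300));o[:,395:795]=cv2.resize(d,(400,560));cv2.imwrite('pics/c13.png',o[:,:,::-1])
E
```

```text
t: 42.45
tool_pos: [504.7, 165.0, 233.5]
eef_rot: [[0.035, 0.999, -0.002], [0.999, -0.035, -0.0], [-0.0, -0.002, -1.0]]
ft_force: [-0.5, 0.2, -1.0]
opening: 43.5
grasp_force: 0.0
t: 42.95
tool_pos: [472.3, 133.4, 355.6]
eef_rot: [[0.037, 0.999, -0.0], [0.999, -0.037, -0.002], [-0.002, -0.0, -1.0]]
ft_force: [0.8, 0.5, 0.3]
opening: 44.0
grasp_force: 0.0
t: 43.15
tool_pos: [474.1, 136.5, 353.4]
eef_rot: [[0.034, 0.999, -0.002], [0.999, -0.034, 0.0], [0.0, -0.002, -1.0]]
ft_force: [0.6, -0.6, -0.1]
opening: 44.2
grasp_force: 0.0
[array([443.99 , 211.076]), array([509.167, 196.5  ])]
[580.343 153.395 213.9  ] [640.503 168.098 225.1  ] lateral 59.57002637226897
[(np.int32(55), array([331.945, 236.236])), (np.int32(53), array([306.642, 249.396])), (np.int32(55), array([281.436, 262.491])), (np.int32(59), array([256.441, 275.915]))]
```

View pics/c13.png

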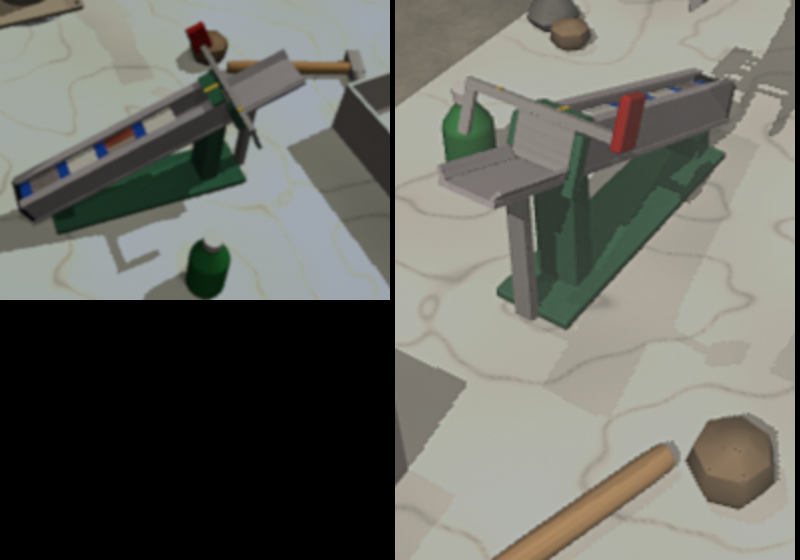

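The yellow lines are 59.6 mm apart, so the gate is shut. All four blanks lie nose down in the tube, and the bystanders are where they were.

```bash
python3 -c "
from plant import robot
print(robot.finish_job())"
```

```text
the job is handed in; nothing more can be done
None
```

The job is handed in at about 43 s of the 210 s allowed: all four blanks on the bench are in the tube on their soles, noses downhill, the gate is pushed shut to its stop, and the other things were left where they were.

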